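# Take the long chocolate bar from the sliding-cover mould caddy

## Robot

A 6-joint arm with a two-finger parallel gripper is mounted at the origin on the work surface. World frame = base frame: x ahead of the robot, y to its left, z up, the work surface at z = 0. Lengths are in m, angles in degrees, forces in N, time in s.
With the tool pointing down it reaches from about 0.325 to 0.775 m from the base axis. Payload 9.3 kg.
Tool frame: the origin (TCP) lies between the finger pads; the fingertips stand 17 mm ahead of it and the grasp point (between the pads) lies 2 mm behind it (arm.finger_overhang is the distance from the TCP to the fingertips, in m); z points along the fingers, y is the line along which they close (so a half turn about z gives the same grasp; the last joint's range is limited). The gripper opens to 85 mm and grips with 20 to 120 N. Pads are 22 mm wide; open, the fingers measure 114 mm over their backs; the gripper's body (76 mm by 85 mm) begins 54 mm behind the grasp point. The pads swing forward as they close: fully open they stand 13 mm farther back than shut.
Start: joints at [65.054, 14.817, 1.232, 76.415, 0, 81.257], TCP at [0.153, 0.528, 0.248] pointing down, gripper open.
Joint ranges: [-174.27, 174.27], [-52.1, 104.24], [-59.71, 78.15], [-110.17, 111.67], [-87.03, 83.33], [-180, 180]. Speed limits (degrees/s): [127.2, 127.2, 159.86, 180, 180, 180].

## Interface

Orientations are given as [roll, pitch, yaw] about the fixed x, y, z axes, in that order (R = Rz(yaw) Ry(pitch) Rx(roll)).
In Python, from station import arm gives the robot as it stands.
- The arm moves only by the tool carry_out, never from a script. Its argument "deltas" is a list of rows, each a list of 7 numbers: the opening, from 0 (shut) to 1 (fully open), then the shift along the tool's x, y, z in units of 0.1 m (1.0 is 0.1 m), then the turn, a rotation vector about the tool's x, y, z in units of 45 degrees (1.0 is 45 degrees). In form: [[jaw, dx, dy, dz, wx, wy, wz], ...]. A call has 1 to 12 rows; each row shifts and turns the commanded pose from where the row before left it, along the tool's axes as they then stand; what a row does not reach is not made up. A row lasts 1/10 s, in which the tool goes at most 50 mm and 8.59 degrees, less where a joint would pass 70% of its speed; a pose out of reach is approached as far as the arm can. A call with a number of a shift or a turn outside -1 to 1 is refused whole. A call with a gripper value outside its range is refused whole. The fingers move at their own pace and stop on an object; the grip force is fixed at half the most. Time passes only in rows, so rows that do not move let the fingers close. It gives the time, the measured TCP pose, the force, the opening and the grip force at its end, in the units of the state.
- arm.get_obs(): the state, without advancing time (a new reading comes with each control period).
- arm.snapshot(name): name is "scene" or "top" or "wrist"; returns a dict with "img" (384x512x3 uint8, red, green, blue), "camera_matrix" (3x3 intrinsics, pixels), "view" (4x4, takes a point from world to camera coordinates). Camera axes: x right, y down, z forward; pixel columns grow to the right and rows downward; lengths in m; the calibration is good to about 2 mm. The wrist camera is an equidistant fisheye: a pixel r from the principal point sees the ray r / f radians off the axis. A picture is of the moment at which its call begins. There is no depth.
- arm.close_job(): hands the job in; it is judged then, once.
The state is a dict: "time": time; "joints": joint angles; "qd": joint speeds; "joint_torque": joint torques, N m; "tool_pos": TCP position; "tcp_rot": TCP orientation; "contact_force": force on the tool from outside, world axes, zero at the start; "torque": the same for the moment, N m; "opening": opening from 0.0 (shut) to 1.0 (fully open); "gripper_force": force on a finger pad.
Only numpy, scipy, OpenCV 4.12 (cv2) and the standard library are available. Lean on these libraries where they do the work, as an engineer would, in place of code of your own. Each camera call takes 0.05 s, during which the arm holds its last target. There are 200 camera calls.

## Task

Slide the caddy's cover all the way open, lift the long chocolate bar out of its mould, lay it gently and flat, right way up, on the middle of the dark serving board, then slide the cover fully home again. Leave the short bar in its cavity, keep the caddy in its place (it is light and the cover is stiff, so bear down on the cover while you slide it), and leave the jar, mug and bowl alone.

Things in the scene. Friction and masses are not known exactly. Their poses are not given: they have to be found in the camera images.
- caddy: Cream wooden caddy 270 (x) x 176 (y) mm, 0.7 kg, loose on the worktop (friction 0.6): 5 to 7 N drags it. Origin: centre of its underside; x runs along the cover's slide and points towards the robot, z up. Side walls 8 mm thick, top z 68. Far half (x -135 to 0): solid deck, top z 58. Near half (x 0 to 127, 160 wide inside): open compartment holding a mould block, its top at z 26.
- mould (a point): Centre of the white mould's top, at caddy x 63, y 0, z 26 mm; axes as the caddy's. Two cavities at y +30 and y -30 from it, each 74 (x) x 27 (y) x 10 mm deep (floor at caddy z 16). At least 34 mm is free beside each bar for a finger, so do not open the gripper wide.
- handle (a point): Middle of the caddy's fixed carrying handle: a round steel bar 12 mm thick along y, at caddy x 68, z 165 mm, on 10 mm posts at y +-84. It bars a vertical gripper from the knob of the closed cover and from the bars: come in under it from the deck (caddy -x) side, tool leaning about 35 deg (gripper body away from the robot, fingers pointing down and to caddy +x).
- cover (a joint): Flat pale wooden cover 133 x 151 x 6 mm, sliding along the caddy's x axis in grooves (underside z 58, top z 64 in the caddy frame). Value in m: 0 = fully home over the compartment (hard stop), grows as it slides away from the robot (caddy -x); 0.120 = fully open, over the deck (hard stop). Stiff: slides at 10.5 N, more than drags the caddy, so press down on it with 15 to 20 N while sliding.
- cover_knob (a point): Top centre of the cover's knob, a wooden block 30 (x) x 18 (y) x 26 (z) mm standing on the middle of the cover; pinch it across y. At caddy x 65.5 mm minus the joint value, y 0, z 90; axes as the caddy's.
- long_bar: Moulded dark chocolate bar 70 (x) x 24 (y) x 34 (z) mm, four segments, about 70 g, in one of the two cavities (either), lying along the caddy's x, 10 mm deep in the cavity and 24 mm above the mould. Origin: centre of its underside.
- short_bar: Shorter chocolate bar of the same section, 44 x 24 x 34 mm, two segments, in the other cavity. Origin: centre of its underside. Stays there.
- board: Dark serving board 200 (x) x 150 (y) x 12 (z) mm, fixed. Origin: centre of its underside; the top is at z 12.
- jar: White storage jar, radius 45, height 140 mm; bystander. Origin: centre of its underside.
- mug: Blue mug, radius 40, height 90 mm; bystander. Origin: centre of its underside.
- bowl: White bowl, radius 55, height 50 mm; bystander. Origin: centre of its underside.
Mind the look-alikes: they are no part of the job. What is meant by the board is not purple, and is the larger of those in its own colour.

How it is judged (in metres and radians):
On the way, in this order (a step that is already met when the one before it is completed fails the run):
1. the cover is slid all the way open (at least 110 of 120 mm) (value of joint cover above 0.11 m), for 0.2 s.
2. the long bar lies flat on the board, released (x of long_bar in the frame of board between -0.065 and 0.065 m and y of long_bar in the frame of board between -0.045 and 0.045 m and z of long_bar in the frame of board between 0.008 and 0.016 m and angle between long_bar's own z axis and vertical below 0.12 rad and contact force between the fingers and long_bar below 0.05 N and linear speed of long_bar below 0.02 m/s), for 0.2 s.
At the end, for the whole second after the job is handed in: Cover home (under 3 mm); long bar still, released and flat (0.12 rad) on the board, its centre within 65 mm (x) and 45 mm (y) of the board's, underside within 4 mm of its top; short bar in its cavity (20 mm along x, under 5 mm raised); caddy within 10 mm of where it stood (all of step 2 and value of joint cover below 0.003 m and x of short_bar in the frame of caddy between 0.043 and 0.083 m and z of short_bar in the frame of caddy below 0.021 m and distance of caddy from where it was at the start of the episode below 0.01 m); the robot touches nothing.
It fails at once if the caddy is dragged more than 10 mm from its place (distance of caddy from where it was at the start of the episode above 0.01 m).
It fails at once if the short bar is taken from its cavity (moved over 25 mm) (distance of short_bar from where it was at the start of the episode above 0.025 m).
It fails at once if the long bar is dropped (faster than 0.6 m/s with no finger on it) (contact force between the fingers and long_bar below 0.01 N and linear speed of long_bar above 0.6 m/s).
It fails at once if the jar, mug or bowl is moved more than 20 mm (distance of any of jar, mug, bowl from where it was at the start of the episode above 0.02 m).
It also fails if it takes over 72 s, if anything falls off the work surface, if the arm or the gripper's body presses on something with over 40 N, if the wrist force passes 120 N, or if a joint passes its speed limit or range.

## Working session

There is one attempt and no reset: what is moved stays moved. The work goes in short steps, Python scripts to look and compute and a tool call to move; the robot and the scene stay as the last step left them, time stands still between calls to the robot, and variables do not carry over. Pictures are saved under pics/ and viewed, at most 12 in all, crops included, and the job is handed in when it is done.

Besides the shell and the picture viewer there is one more tool, called after "Emit:" as name([rows], argument=value, ...), one row to a line, values as JSON. carry_out: Moves the arm, as the interface text tells. Shifts and turns lie within -1 to 1; 1 stands for 0.1 m of shift or 45 degrees of turn. Its arguments: {"type":"object","properties":{"deltas":{"type":"array","items":{"type":"array","items":{"type":"number","minimum":-1,"maximum":1}}}},"required":["deltas"]}

```bash
ls; mkdir -p pics; cat > h.py <<'E'
import numpy as np, cv2
from station import arm
def snap(n,f):
    s=arm.snapshot(n); cv2.imwrite('pics/'+f+'.png',s['img'][:,:,::-1]); np.savez('pics/'+f+'.npz',**s); return s
E
python3 - <<'E'
from h import *
a=snap('scene','s0');b=snap('top','t0')
cv2.imwrite('pics/both0.png',np.vstack([cv2.resize(x['img'][:,:,::-1],(400,300)) for x in (a,b)]))
print(arm.get_obs())
for s in (a,b): print(s['camera_matrix'],s['view'])
E
```

```text
pics
{'time': 0.1, 'joints': array([6.50538454e+01, 1.48496836e+01, 1.19445126e+00, 7.64153733e+01,
       1.39147020e-03, 8.12557454e+01]), 'qd': array([-0.0278571 , -0.10610958,  0.08989755, -0.01199069,  0.00697238,
       -0.01420741]), 'joint_torque': array([ 5.86859431e-03, -5.56696236e+01,  3.45067728e+01,  1.16540567e-02,
       -9.88977467e-05, -7.19022665e-06]), 'tool_pos': array([0.15337465, 0.52795164, 0.24770861]), 'tcp_rot': array([-1.79930427e+02, -1.21090699e-02,  1.63798092e+02]), 'contact_force': array([-0.43020446, -0.31869864, -0.03124254]), 'torque': array([0.00183804, 0.0151961 , 0.01715795]), 'gripper_force': 0.0, 'opening': 0.9995520005120827}
[[473.03862802   0.         260.18515994]
 [  0.         473.03862802 189.16869936]
 [  0.           0.           1.        ]] [[-0.73563332  0.67717748  0.01656124  0.38308096]
 [ 0.45371174  0.51073707 -0.73026934 -0.12329456]
 [-0.50298039 -0.52969643 -0.68295858  1.80053577]
 [ 0.          0.          0.          1.        ]]
[[417.19528701   0.         263.77823674]
 [  0.         417.19528701 190.60412886]
 [  0.           0.           1.        ]] [[-0.02697332 -0.99929321  0.02618238 -0.02440227]
 [-0.98789597  0.02264499 -0.15345603  0.52724403]
 [ 0.15275467 -0.03000468 -0.98780855  1.22825452]
 [ 0.          0.          0.          1.        ]]
```

View pics/t0.png

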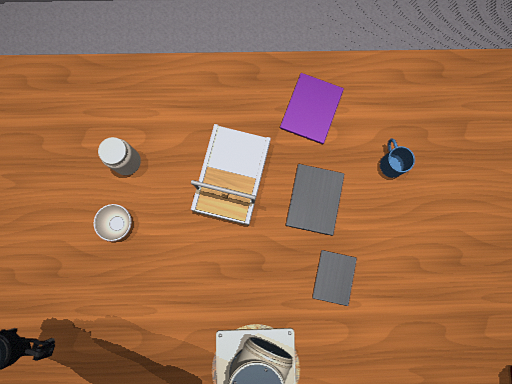

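View pics/s0.png

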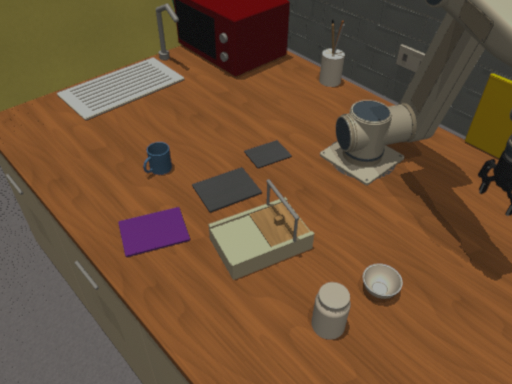

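```bash
cat >> h.py <<'E'
def load(f): return dict(np.load('pics/'+f+'.npz'))
def ray(s,uv):
    uv=np.atleast_2d(np.asarray(uv,float)); K=s['camera_matrix'];V=s['view']
    p=cv2.undistortPoints(uv.reshape(-1,1,2),K,None).reshape(-1,2)
    d=np.c_[p,np.ones(len(p))]@V[:3,:3]; return -V[:3,:3].T@V[:3,3],d
def onz(s,uv,z):
    c,d=ray(s,uv); return c+d*((z-c[2])/d[:,2])[:,None]
def tri(a,ua,b,ub):
    P=[s['camera_matrix']@s['view'][:3] for s in (a,b)]
    x=cv2.triangulatePoints(P[0],P[1],np.array(ua,float).reshape(2,1),np.array(ub,float).reshape(2,1)); return (x[:3]/x[3]).ravel()
def proj(s,X):
    V=s['view'];return cv2.projectPoints(np.atleast_2d(X).astype(float),cv2.Rodrigues(V[:3,:3])[0],V[:3,3],s['camera_matrix'],None)[0].reshape(-1,2)
E
python3 - <<'E'
from h import *
t=load('t0');s=load('s0')
print('cam',ray(t,[0,0])[0],ray(s,[0,0])[0])
for n,d in (('t',t),('s',s)):
    hsv=cv2.cvtColor(d['img'],cv2.COLOR_RGB2HSV)
    m=((hsv[...,1]<70)&(hsv[...,2]<140)&(hsv[...,2]>30)).astype(np.uint8)
    m=cv2.morphologyEx(m,cv2.MORPH_OPEN,np.ones((3,3)))
    for c in cv2.findContours(m,0,2)[0]:
        if 600<cv2.contourArea(c)<6000:
            r=cv2.minAreaRect(c); q=onz(d,cv2.boxPoints(r),0.012)
            M=cv2.moments(c); ce=onz(d,[M['m10']/M['m00'],M['m01']/M['m00']],.012)
            print(n,np.round(r[0]),cv2.contourArea(c),ce.round(4),q[:,:2].round(3).tolist())
a=cv2.resize(t['img'][115:235,180:290,::-1],None,fx=5,fy=5,interpolation=2)
cv2.imwrite('pics/ct.png',a)
a=cv2.resize(s['img'][175:280,200:320,::-1],None,fx=5,fy=5,interpolation=2)
cv2.imwrite('pics/cs.png',a)
E
```

```text
cam [3.32582431e-01 5.28931352e-04 1.29482801e+00] [1.24338149 0.75729467 1.13330882]
t [256. 374.] 630.5 [[-0.0129 -0.0017  0.012 ]] [[0.018, 0.068], [0.014, -0.072], [-0.036, -0.07], [-0.031, 0.069]]
t [334. 278.] 1690.0 [[ 0.2595 -0.2446  0.012 ]] [[0.199, -0.174], [0.344, -0.208], [0.32, -0.317], [0.176, -0.281]]
t [315. 199.] 2895.5 [[ 0.5001 -0.1972  0.012 ]] [[0.421, -0.101], [0.615, -0.148], [0.581, -0.297], [0.387, -0.246]]
s [327. 324.] 678.5 [[0.6399 0.3951 0.012 ]] [[0.7, 0.375], [0.623, 0.332], [0.577, 0.411], [0.655, 0.45]]
s [261. 256.] 1086.0 [[0.6075 0.1126 0.012 ]] [[0.776, 0.065], [0.673, -0.063], [0.439, 0.152], [0.561, 0.263]]
s [226. 189.] 1605.0 [[ 0.5056 -0.1918  0.012 ]] [[0.578, -0.289], [0.353, -0.237], [0.431, -0.096], [0.638, -0.151]]
s [268. 154.] 655.0 [[ 0.2644 -0.2392  0.012 ]] [[0.315, -0.308], [0.148, -0.269], [0.213, -0.17], [0.37, -0.21]]
```

View pics/ct.png

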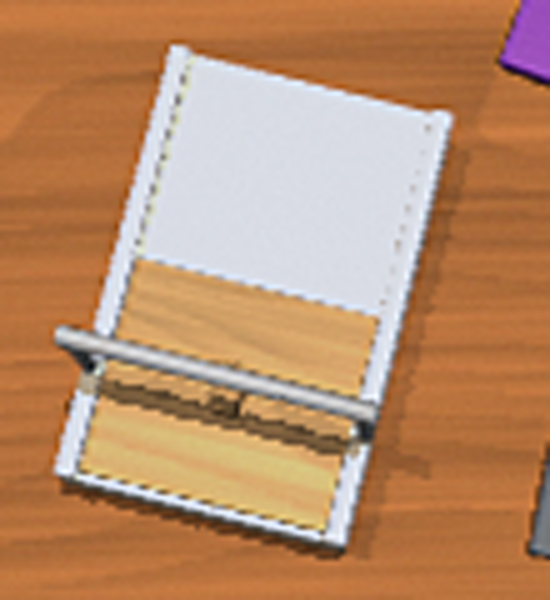

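View pics/cs.png

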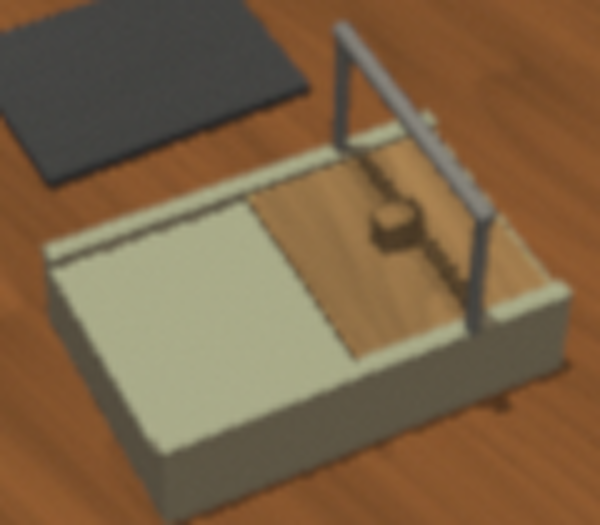

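The top view shows the caddy with its deck at about (238,150), the cover and handle at about (225,195), the large grey board at (315,199), the small grey one at (334,278), and the purple one at (312,107). The scene view shows the knob top at about (279,217).

```bash
python3 - <<'E'
from h import *
t=load('t0');s=load('s0')
T=lambda u,v:np.array([180+(u-2)/5,115+(v-2)/5]); S=lambda u,v:np.array([200+(u-2)/5,175+(v-2)/5])
c=dict(FL=((174,48),(163,450)),FR=((450,114),(47,250)),NL=((60,469),(568,290)))
for k,(a,b) in c.items(): print(k,'tri',tri(t,T(*a),s,S(*b)).round(4),'onz t',onz(t,T(*a),.068)[0].round(4),'s',onz(s,S(*b),.068)[0].round(4))
print('NR',onz(t,T(343,543),.068).round(4))
print('hL',tri(t,T(60,333),s,S(488,212)).round(4),'hR',tri(t,T(373,408),s,S(345,28)).round(4))
print('knob s@.09',onz(s,S(397,207),.09).round(4))
# cover far edge corners at z .064
print('cov',onz(t,[T(138,258),T(378,317)],.061).round(4),onz(s,[S(355,357),S(252,202)],.061).round(4))
for p in ((187,62),): pass
# board corners by approxPoly, triangulated
def quad(d,lo,hi,p):
    hsv=cv2.cvtColor(d['img'],cv2.COLOR_RGB2HSV)
    m=((hsv[...,1]<70)&(hsv[...,2]<140)&(hsv[...,2]>30)).astype(np.uint8);m=cv2.morphologyEx(m,cv2.MORPH_OPEN,np.ones((3,3)))
    for c in cv2.findContours(m,0,2)[0]:
        if cv2.contourArea(c)>500 and cv2.pointPolygonTest(c,p,False)>0: return cv2.approxPolyDP(cv2.convexHull(c),5,True).reshape(-1,2)
for d,p in ((t,(315,199)),(s,(226,189))):
    q=quad(d,0,0,p); print(q.tolist(),onz(d,q,.012)[:,:2].round(3).tolist())
E
```

```text
FL tri [0.7292 0.1082 0.0698] onz t [0.7301 0.108  0.068 ] s [0.7281 0.1074 0.068 ]
FR tri [ 0.6837 -0.0572  0.0688] onz t [ 0.6854 -0.0588  0.068 ] s [ 0.6824 -0.0563  0.068 ]
NL tri [0.4725 0.1784 0.0711] onz t [0.4742 0.1772 0.068 ] s [0.4691 0.1779 0.068 ]
NR [[0.4265 0.0117 0.068 ]]
hL [0.5356 0.1635 0.1715] hR [ 0.4894 -0.0044  0.1701]
knob s@.09 [[0.5132 0.0743 0.09  ]]
cov [[ 0.6016  0.1314  0.061 ]
 [ 0.5623 -0.0122  0.061 ]] [[ 0.5966  0.1261  0.061 ]
 [ 0.5578 -0.0084  0.061 ]]
[[298, 164], [343, 173], [332, 234], [287, 223]] [[0.613, -0.149], [0.581, -0.289], [0.391, -0.245], [0.428, -0.107]]
[[259, 189], [209, 210], [193, 184], [242, 168]] [[0.42, -0.116], [0.612, -0.151], [0.575, -0.288], [0.391, -0.239]]
```

```bash
cat >> h.py <<'E'
from scipy.spatial.transform import Rotation as Ro, Slerp
C0=np.array([.5778,.0598,0.]);YAW=164.8
def c2w(p): return C0+Ro.from_euler('z',YAW,degrees=True).apply(np.asarray(p,float))
def w2c(p): return Ro.from_euler('z',YAW,degrees=True).inv().apply(np.asarray(p,float)-C0)
def tool(lean,yaw=None): return Ro.from_euler('z',YAW if yaw is None else yaw,degrees=True)*Ro.from_euler('x',180,degrees=True)*Ro.from_euler('y',lean,degrees=True)
def cur():
    o=arm.get_obs(); return o,np.array(o['tool_pos']),Ro.from_euler('xyz',o['tcp_rot'],degrees=True)
def plan(p1,R1,n,jaw,frm=None):
    o,p,R=cur()
    if frm: p,R=frm
    sl=Slerp([0,1],Ro.concatenate([R,R1])); out=[]
    for i in range(n):
        a=i/n;b=(i+1)/n; Ra=sl(a);Rb=sl(b)
        d=Ra.inv().apply((np.asarray(p1)-p)/n)*10; w=(Ra.inv()*Rb).as_rotvec(degrees=True)/45
        out.append([jaw]+[round(float(x),3) for x in (*d,*w)])
    print(str(out).replace(' ',''))
def say():
    o,p,R=cur(); print(o['time'],p.round(4),'caddy',w2c(p).round(4),np.round(o['tcp_rot'],2),'F',o['contact_force'].round(2),'open',round(o['opening'],3),o['gripper_force'])
E
python3 - <<'E'
from h import *
say(); p=c2w([-.03,0,.25]); print(p)
plan(p,tool(0),18,.5); plan(c2w([-.03,0,.2]),tool(38),6,.5,(p,tool(0)))
E
```

```text
0.1 [0.1534 0.528  0.2477] caddy [ 0.5323 -0.3405  0.2477] [-1.7993e+02 -1.0000e-02  1.6380e+02] F [-0.43 -0.32 -0.03] open 1.0 0.0
[0.60675049 0.05193432 0.25      ]
[[0.5,-0.316,-0.184,-0.001,-0.0,-0.0,-0.001],[0.5,-0.315,-0.184,-0.001,-0.0,-0.0,-0.001],[0.5,-0.315,-0.184,-0.001,-0.0,-0.0,-0.001],[0.5,-0.315,-0.185,-0.001,-0.0,-0.0,-0.001],[0.5,-0.315,-0.185,-0.001,-0.0,-0.0,-0.001],[0.5,-0.315,-0.185,-0.001,-0.0,-0.0,-0.001],[0.5,-0.315,-0.186,-0.001,-0.0,-0.0,-0.001],[0.5,-0.314,-0.186,-0.001,-0.0,-0.0,-0.001],[0.5,-0.314,-0.186,-0.001,-0.0,-0.0,-0.001],[0.5,-0.314,-0.186,-0.001,-0.0,-0.0,-0.001],[0.5,-0.314,-0.187,-0.001,-0.0,-0.0,-0.001],[0.5,-0.314,-0.187,-0.001,-0.0,-0.0,-0.001],[0.5,-0.313,-0.187,-0.001,-0.0,-0.0,-0.001],[0.5,-0.313,-0.188,-0.001,-0.0,-0.0,-0.001],[0.5,-0.313,-0.188,-0.001,-0.0,-0.0,-0.001],[0.5,-0.313,-0.188,-0.001,-0.0,-0.0,-0.001],[0.5,-0.313,-0.189,-0.001,-0.0,-0.0,-0.001],[0.5,-0.313,-0.189,-0.001,-0.0,-0.0,-0.001]]
[[0.5,-0.0,-0.0,0.083,-0.0,0.141,0.0],[0.5,-0.009,-0.0,0.083,0.0,0.141,-0.0],[0.5,-0.018,-0.0,0.081,0.0,0.141,0.0],[0.5,-0.027,-0.0,0.079,-0.0,0.141,0.0],[0.5,-0.036,-0.0,0.075,0.0,0.141,-0.0],[0.5,-0.044,-0.0,0.071,-0.0,0.141,0.0]]
```

Emit:
carry_out([
  [0.5,-0.315,-0.185,0,0,0,-0.001],
  [0.5,-0.315,-0.185,0,0,0,-0.001],
  [0.5,-0.315,-0.185,0,0,0,-0.001],
  [0.5,-0.315,-0.185,0,0,0,-0.001],
  [0.5,-0.315,-0.185,0,0,0,-0.001],
  [0.5,-0.315,-0.186,0,0,0,-0.001],
  [0.5,-0.315,-0.186,0,0,0,-0.001],
  [0.5,-0.314,-0.186,0,0,0,-0.001],
  [0.5,-0.314,-0.187,0,0,0,-0.001],
  [0.5,-0.314,-0.187,0,0,0,-0.001],
  [0.5,-0.314,-0.187,0,0,0,-0.001],
  [0.5,-0.314,-0.187,0,0,0,-0.001],
])

```text
time: 1.3
tool_pos: [0.4558, 0.2085, 0.2481]
tcp_rot: [-180.0, -0.0, 164.3]
contact_force: [1.3, 0.2, 0.9]
opening: 0.5
gripper_force: 0.0
```

Emit:
carry_out([
  [0.5,-0.313,-0.188,0,0,0,-0.001],
  [0.5,-0.313,-0.188,0,0,0,-0.001],
  [0.5,-0.313,-0.188,0,0,0,-0.001],
  [0.5,-0.313,-0.188,0,0,0,-0.001],
  [0.5,-0.313,-0.188,0,0,0,-0.001],
  [0.5,-0.313,-0.188,0,0,0,-0.001],
  [0.5,0,0,0,0,0.141,0],
  [0.5,-0.005,0,0.03,0,0.141,0],
  [0.5,-0.01,0,0.03,0,0.141,0],
  [0.5,-0.015,0,0.03,0,0.141,0],
  [0.5,-0.02,0,0.03,0,0.141,0],
  [0.5,-0.02,0,0.03,0,0.141,0],
])

```text
time: 2.5
tool_pos: [0.5762, 0.0517, 0.1921]
tcp_rot: [179.2, -35.2, 164.6]
contact_force: [-0.1, 0.9, 0.4]
opening: 0.502
gripper_force: 0.0
```

```bash
python3 - <<'E'
from h import *
say(); w=snap('wrist','w1'); print(w['camera_matrix'],w['view']); say()
E
```

```text
2.5 [0.5762 0.0517 0.1921] caddy [-0.0005  0.0082  0.1921] [179.23 -35.16 164.62] F [-0.11  0.89  0.39] open 0.502 0.0
[[297.31863964   0.         260.11148159]
 [  0.         297.31863964 188.6868748 ]
 [  0.           0.           1.        ]] [[ 0.27234356  0.96212472  0.01204201 -0.20895248]
 [ 0.90768747 -0.25274141 -0.33500034 -0.41308074]
 [-0.31926859  0.10216557 -0.94214105  0.49935014]
 [ 0.          0.          0.          1.        ]]
2.55 [0.5729 0.0516 0.1872] caddy [0.0025 0.0092 0.1872] [179.35 -35.99 164.53] F [ 0.47 -1.34 -4.06] open 0.506 0.0
```

View pics/w1.png

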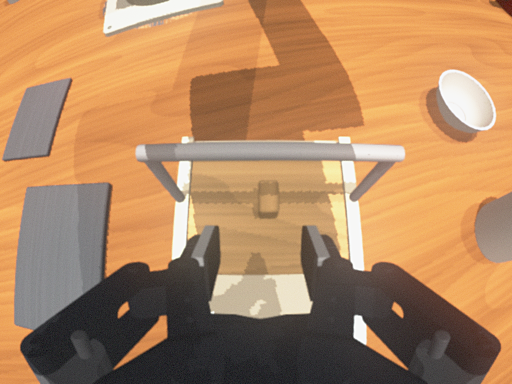

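The wrist view shows the knob, top face at about (268,195), under the handle bar at row 152. The caddy's near corners are at about (186,138) and (344,138).

```bash
cat >> h.py <<'E'
def wray(s,uv):
    K=s['camera_matrix'];V=s['view'];uv=np.atleast_2d(np.asarray(uv,float))
    p=cv2.fisheye.undistortPoints(uv.reshape(-1,1,2),K,np.zeros(4)).reshape(-1,2)
    return -V[:3,:3].T@V[:3,3],np.c_[p,np.ones(len(p))]@V[:3,:3]
def wonz(s,uv,z):
    c,d=wray(s,uv); return c+d*((z-c[2])/d[:,2])[:,None]
def meet(r1,r2):
    (c1,d1),(c2,d2)=r1,r2; d1=d1[0];d2=d2[0]
    k=np.linalg.lstsq(np.c_[d1,-d2],c2-c1,rcond=None)[0]; a=c1+k[0]*d1;b=c2+k[1]*d2; return (a+b)/2,np.linalg.norm(a-b)
E
python3 - <<'E'
from h import *
w=load('w1');s=load('s0')
print('knob@.09',w2c(wonz(w,(268,195),.09)).round(4)); m,e=meet(wray(w,(268,195)),ray(s,(279.0,216.2))); print('tri',w2c(m).round(4),e)
print('handle L/R top',w2c(wonz(w,[(140,153),(402,154)],.165)).round(4))
print('near corners',w2c(wonz(w,[(183,137),(349,137)],.068)).round(4))
print('side inner edges',w2c(wonz(w,[(190,165),(173,255),(345,165),(361,255)],.068)).round(4))
a=cv2.resize(w['img'][130:280,165:365,::-1],None,fx=4,fy=4,interpolation=2);cv2.imwrite('pics/cw1.png',a)
E
```

```text
knob@.09 [[ 0.0644 -0.0005  0.09  ]]
tri [ 0.0637 -0.0004  0.0932] 0.0007573164000740123
handle L/R top [[ 0.0695  0.0878  0.165 ]
 [ 0.0685 -0.0915  0.165 ]]
near corners [[ 0.136   0.0861  0.068 ]
 [ 0.1358 -0.0893  0.068 ]]
side inner edges [[ 0.1036  0.0756  0.068 ]
 [ 0.014   0.0865  0.068 ]
 [ 0.103  -0.0804  0.068 ]
 [ 0.0117 -0.0876  0.068 ]]
```

View pics/cw1.png

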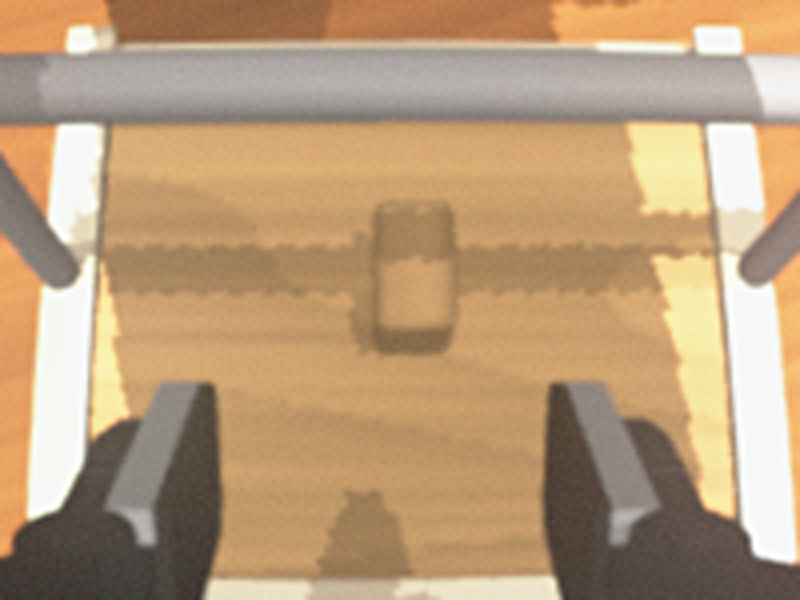

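```bash
sed -i 's/^C0=.*;YAW/C0=np.array([.5781,.0610,0.]);YAW/' h.py; python3 - <<'E'
from h import *
w=load('w1'); V=w['view']; c=-V[:3,:3].T@V[:3,3]
R=Ro.from_euler('xyz',[179.23,-35.16,164.62],degrees=True)
print('cam in tool',R.inv().apply(c-np.array([.5762,.0517,.1921])).round(4))
say(); a=c2w([.010,0,.150]);R=tool(42)
plan(a,R,4,.45)
plan(c2w([.064,0,.088]),R,6,.45,(a,R))
E
```

```text
cam in tool [ 0.0688 -0.0002 -0.1258]
2.55 [0.5729 0.0516 0.1872] caddy [0.0025 0.0105 0.1872] [179.35 -35.99 164.53] F [ 0.47 -1.34 -4.06] open 0.506 0.0
[[0.45,-0.039,0.025,0.087,0.005,0.033,-0.001],[0.45,-0.042,0.025,0.086,0.005,0.033,-0.001],[0.45,-0.044,0.026,0.084,0.005,0.033,-0.001],[0.45,-0.046,0.026,0.083,0.005,0.033,-0.001]]
[[0.45,-0.002,0.0,0.137,0.0,0.0,0.0],[0.45,-0.002,0.0,0.137,0.0,0.0,0.0],[0.45,-0.002,0.0,0.137,0.0,0.0,0.0],[0.45,-0.002,0.0,0.137,0.0,0.0,0.0],[0.45,-0.002,0.0,0.137,0.0,0.0,0.0],[0.45,-0.002,0.0,0.137,0.0,0.0,0.0]]
```

Emit:
carry_out([
  [0.45,-0.039,0.025,0.087,0.005,0.033,-0.001],
  [0.45,-0.042,0.025,0.086,0.005,0.033,-0.001],
  [0.45,-0.044,0.026,0.084,0.005,0.033,-0.001],
  [0.45,-0.046,0.026,0.083,0.005,0.033,-0.001],
  [0.45,0,0,0,0,0,0],
  [0.45,0,0,0,0,0,0],
  [0.45,0,0,0,0,0,0],
])

```text
time: 3.25
tool_pos: [0.5665, 0.0641, 0.1523]
tcp_rot: [179.9, -40.5, 164.9]
contact_force: [-0.6, -0.8, 0.1]
opening: 0.448
gripper_force: 0.0
```

```bash
python3 - <<'E'
from h import *
say(); plan(c2w([.040,0,.114]),tool(42),5,.45)
E
```

```text
3.25 [0.5665 0.0641 0.1523] caddy [0.012  0.     0.1523] [179.89 -40.53 164.92] F [-0.64 -0.82  0.1 ] open 0.448 0.0
[[0.45,-0.007,-0.0,0.095,0.0,0.007,0.0],[0.45,-0.008,-0.0,0.095,0.0,0.007,0.0],[0.45,-0.008,-0.0,0.094,0.0,0.007,0.0],[0.45,-0.009,0.0,0.094,0.0,0.007,0.0],[0.45,-0.009,0.0,0.094,0.0,0.007,0.0]]
```

Emit:
carry_out([
  [0.45,-0.007,0,0.095,0,0.007,0],
  [0.45,-0.008,0,0.095,0,0.007,0],
  [0.45,-0.008,0,0.095,0,0.007,0],
  [0.45,-0.008,0,0.095,0,0.007,0],
  [0.45,-0.008,0,0.095,0,0.007,0],
  [0.45,0,0,0,0,0,0],
  [0.45,0,0,0,0,0,0],
])

```text
time: 3.95
tool_pos: [0.5388, 0.0716, 0.1133]
tcp_rot: [179.9, -42.2, 164.9]
contact_force: [-0.7, -0.5, 0.0]
opening: 0.449
gripper_force: 0.0
```

```bash
python3 - <<'E'
from h import *
say(); print(arm.get_obs()['joints'].round(1)); w=snap('wrist','w2'); 
a=cv2.resize(w['img'][100:280,150:370,::-1],None,fx=3,fy=3,interpolation=2);cv2.imwrite('pics/cw2.png',a)
plan(c2w([.064,0,.088]),tool(42),4,.45)
E
```

```text
3.95 [0.5388 0.0716 0.1133] caddy [0.0407 0.     0.1133] [179.91 -42.21 164.91] F [-0.65 -0.49  0.04] open 0.449 0.0
[ -4.9  44.8  18.8 105.8   6.9   7.6]
[[0.45,0.001,0.0,0.087,0.0,-0.001,0.0],[0.45,0.001,0.0,0.087,0.0,-0.001,0.0],[0.45,0.001,0.0,0.087,0.0,-0.001,0.0],[0.45,0.001,0.0,0.087,0.0,-0.001,0.0]]
```

View pics/cw2.png

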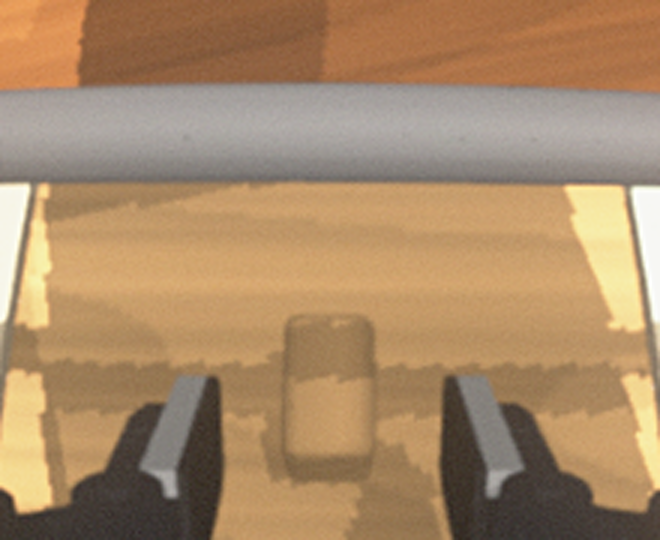

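The wrist crop shows the knob centred between the pads (knob columns 283–377, pads 220 and 442) and the handle clear above. I'll go in with the lean eased to 40°.

Emit:
carry_out([
  [0.45,0,0,0.087,0,-0.025,0],
  [0.45,0,0,0.087,0,-0.025,0],
  [0.45,0.003,0,0.087,0,0,0],
  [0.45,0.004,0,0.08,0,0,0],
  [0.45,0,0,0,0,0,0],
  [0.45,0,0,0,0,0,0],
])

```text
time: 4.6
tool_pos: [0.517, 0.0776, 0.088]
tcp_rot: [179.9, -40.0, 164.9]
contact_force: [-0.6, 1.0, 0.3]
opening: 0.453
gripper_force: 0.0
```

```bash
python3 - <<'E'
from h import *
say(); print(arm.get_obs()['joints'].round(1))
E
```

```text
4.6 [0.517  0.0776 0.088 ] caddy [0.0633 0.     0.088 ] [179.91 -39.96 164.9 ] F [-0.63  1.03  0.29] open 0.453 0.0
[-4.4 42.3 11.2 98.4  6.9  8.2]
```

Emit:
carry_out([
  [0,0,0,0,0,0,0],
  [0,0,0,0,0,0,0],
  [0,0,0,0,0,0,0],
  [0,0,0,0,0,0,0],
  [0,0,0,0,0,0,0],
  [0,0,0,0,0,0,0],
])

```text
time: 5.2
tool_pos: [0.5173, 0.0774, 0.0882]
tcp_rot: [179.9, -39.9, 164.9]
contact_force: [3.8, -2.8, 5.1]
opening: 0.198
gripper_force: 59.7
```

Emit:
carry_out([
  [0,-0.006,0,0.008,0,0,0],
  [0,0,0,0,0,0,0],
  [0,0,0,0,0,0,0],
])

```text
time: 5.5
tool_pos: [0.5173, 0.0774, 0.0881]
tcp_rot: [179.9, -39.8, 164.9]
contact_force: [5.4, -3.9, 13.2]
opening: 0.194
gripper_force: 60.7
```

Emit:
carry_out([
  [0,-0.005,0,0.006,0,0,0],
  [0,0,0,0,0,0,0],
  [0,-0.008,0,-0.006,0,0,0],
  [0,-0.015,0,-0.013,0,0,0],
  [0,-0.015,0,-0.013,0,0,0],
  [0,-0.015,0,-0.013,0,0,0],
])

```text
time: 6.1
tool_pos: [0.5211, 0.0764, 0.088]
tcp_rot: [180.0, -40.3, 164.9]
contact_force: [-11.1, -0.7, 16.0]
opening: 0.197
gripper_force: 59.6
```

```bash
python3 -c "
from h import *
say()"
```

```text
6.1 [0.5211 0.0764 0.088 ] caddy [0.0591 0.0001 0.088 ] [179.97 -40.29 164.87] F [-11.1   -0.72  16.01] open 0.197 59.64481830596924
```

Emit:
carry_out([
  [0,-0.026,0,-0.017,0,0,0],
  [0,-0.031,0,-0.026,0,0,0],
  [0,-0.031,0,-0.026,0,0,0],
  [0,-0.031,0,-0.026,0,0,0],
  [0,-0.031,0,-0.026,0,0,0],
  [0,-0.031,0,-0.026,0,0,0],
])

```text
time: 6.7
tool_pos: [0.5436, 0.0701, 0.088]
tcp_rot: [180.0, -40.3, 164.9]
contact_force: [-10.7, -1.2, 16.9]
opening: 0.199
gripper_force: 59.9
```

```bash
python3 -c "
from h import *
say()"
```

```text
6.7 [0.5436 0.0701 0.088 ] caddy [0.0356 0.0002 0.088 ] [179.98 -40.28 164.87] F [-10.74  -1.24  16.91] open 0.199 59.88750994205475
```

Emit:
carry_out([
  [0,-0.039,0,-0.031,0,0,0],
  [0,-0.038,0,-0.032,0,0,0],
  [0,-0.038,0,-0.032,0,0,0],
  [0,-0.038,0,-0.032,0,0,0],
  [0,-0.038,0,-0.032,0,0,0],
  [0,-0.038,0,-0.032,0,0,0],
  [0,-0.038,0,-0.032,0,0,0],
  [0,-0.038,0,-0.032,0,0,0],
])

```text
time: 7.5
tool_pos: [0.5822, 0.0594, 0.0881]
tcp_rot: [-180.0, -40.3, 164.9]
contact_force: [-11.6, -3.0, 16.5]
opening: 0.196
gripper_force: 59.8
```

```bash
python3 -c "
from h import *
say()"
```

```text
7.5 [0.5822 0.0594 0.0881] caddy [-0.0043  0.0005  0.0881] [-179.99  -40.27  164.86] F [-11.62  -3.04  16.45] open 0.196 59.804561734199524
```

Emit:
carry_out([
  [0,-0.038,-0.003,-0.032,0,0,0],
  [0,-0.038,-0.002,-0.032,0,0,0],
  [0,-0.038,-0.001,-0.032,0,0,0],
  [0,-0.038,-0.001,-0.032,0,0,0],
  [0,-0.038,-0.001,-0.032,0,0,0],
  [0,-0.038,-0.001,-0.032,0,0,0],
  [0,-0.038,-0.001,-0.032,0,0,0],
])

```text
time: 8.2
tool_pos: [0.6158, 0.05, 0.0881]
tcp_rot: [179.9, -40.2, 164.9]
contact_force: [-10.3, 1.8, 14.3]
opening: 0.193
gripper_force: 59.6
```

```bash
python3 -c "
from h import *
say()"
```

```text
8.2 [0.6158 0.05   0.0881] caddy [-0.0392  0.0007  0.0881] [179.92 -40.24 164.89] F [-10.3    1.79  14.32] open 0.193 59.639087319374084
```

Emit:
carry_out([
  [0,-0.034,0,-0.022,0,0,0],
  [0,-0.031,0,-0.026,0,0,0],
  [0,-0.031,0,-0.026,0,0,0],
  [0,-0.015,0,-0.013,0,0,0],
  [0,0,0,0,0,0,0],
])

```text
time: 8.7
tool_pos: [0.6301, 0.0461, 0.088]
tcp_rot: [179.8, -39.5, 165.0]
contact_force: [-3.9, -0.5, 37.2]
opening: 0.2
gripper_force: 62.3
```

```bash
python3 -c "
from h import *
say()"
```

```text
8.7 [0.6301 0.0461 0.088 ] caddy [-0.0541  0.0008  0.088 ] [179.76 -39.51 164.95] F [-3.85 -0.46 37.18] open 0.2 62.278815507888794
```

Emit:
carry_out([
  [0,0.01,0,-0.012,0,0,0],
  [0,0,0,0,0,0,0],
  [0,0,0,0,0,0,0],
])

```text
time: 9.0
tool_pos: [0.6299, 0.046, 0.0881]
tcp_rot: [179.7, -39.5, 164.9]
contact_force: [7.2, 0.6, 23.6]
opening: 0.194
gripper_force: 61.8
```

Emit:
carry_out([
  [0,0.008,0,-0.01,0,0,0],
  [0,0,0,0,0,0,0],
  [0.45,0,0,0,0,0,0],
  [0.45,0,0,0,0,0,0],
  [0.45,0,0,0,0,0,0],
  [0.45,0,0,0,0,0,0],
])

```text
time: 9.6
tool_pos: [0.6286, 0.0457, 0.086]
tcp_rot: [179.9, -39.8, 164.9]
contact_force: [0.3, 0.5, 0.2]
opening: 0.449
gripper_force: 0.0
```

```bash
python3 - <<'E'
from h import *
say(); p=c2w([-.10,0,.20]); R=tool(35)
plan(p,R,5,.45)
E
```

```text
9.6 [0.6286 0.0457 0.086 ] caddy [-0.0527  0.0015  0.086 ] [179.87 -39.8  164.91] F [0.29 0.51 0.17] open 0.449 0.0
[[0.45,0.073,0.003,-0.236,0.0,-0.021,0.0],[0.45,0.069,0.003,-0.237,0.0,-0.021,0.0],[0.45,0.065,0.003,-0.238,0.0,-0.021,0.0],[0.45,0.061,0.003,-0.239,0.0,-0.021,0.0],[0.45,0.057,0.003,-0.24,0.0,-0.021,0.0]]
```

Emit:
carry_out([
  [0.45,0.06,0,-0.2,0,-0.021,0],
  [0.45,0.09,0,-0.22,0,-0.021,0],
  [0.45,0.12,0,-0.22,0,-0.021,0],
  [0.45,0.12,0,-0.22,0,-0.021,0],
  [0.45,0.12,0,-0.22,0,-0.021,0],
  [0.45,0,0,0,0,0,0],
  [0.45,0,0,0,0,0,0],
])

```text
time: 10.3
tool_pos: [0.6197, 0.0403, 0.1776]
tcp_rot: [179.3, -32.2, 164.9]
contact_force: [0.0, 0.6, 0.1]
opening: 0.456
gripper_force: 0.0
```

```bash
python3 - <<'E'
from h import *
say(); w=snap('wrist','w3'); t=snap('top','t3'); s=snap('scene','s3')
a=cv2.resize(w['img'][90:290,150:370,::-1],(660,600),interpolation=2);cv2.imwrite('pics/cw3.png',a)
b=cv2.resize(s['img'][175:280,200:320,::-1],None,fx=5,fy=5,interpolation=2);cv2.imwrite('pics/cs3.png',b)
E
```

```text
10.3 [0.6197 0.0403 0.1776] caddy [-0.0456  0.0091  0.1776] [179.27 -32.2  164.86] F [0.01 0.59 0.06] open 0.456 0.0
```

View pics/cw3.png

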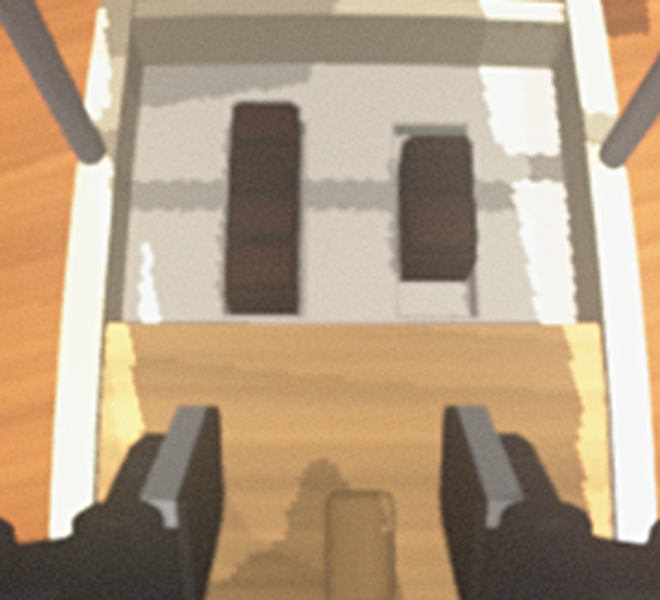

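View pics/cs3.png

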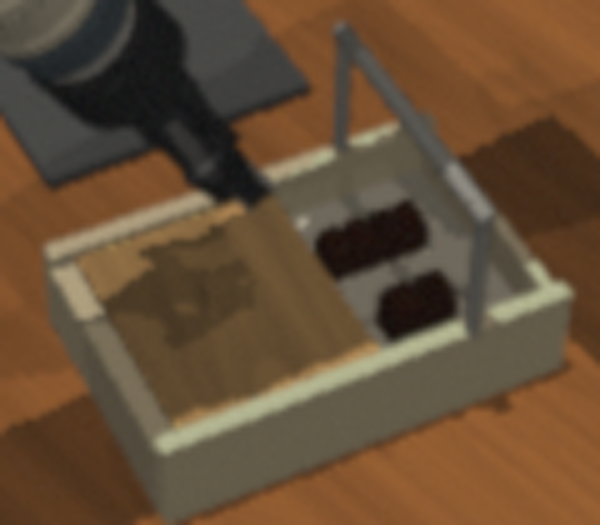

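The wrist view shows the long bar at left (crop columns 226–300, rows 102–314), on the caddy +y side, with the short bar at right. In the scene view the caddy corners are where they were before.

```bash
python3 - <<'E'
from h import *
w=load('w3');s=load('s3');W=lambda u,v:(150+(u-1)/3,90+(v-1)/3); S=lambda u,v:(200+(u-2)/5,175+(v-2)/5)
hs=cv2.cvtColor(w['img'],cv2.COLOR_RGB2HSV); 
q=w2c(wonz(w,[W(235,103),W(299,103),W(300,288),W(226,288)],.050)); print(q.round(4),q.mean(0).round(4))
q=w2c(wonz(w,[W(403,137),W(471,137),W(474,265),W(401,265)],.050)); print('short',q.round(4),q.mean(0).round(4))
# masks -> dark blobs, top-face centroid across two views
for n,d,(r0,r1,c0,c1) in (('w',w,(118,200,220,312)),('s',s,(206,246,258,294))):
    g=cv2.cvtColor(d['img'],cv2.COLOR_RGB2HSV); m=np.zeros(g.shape[:2],np.uint8); m[r0:r1,c0:c1]=((g[r0:r1,c0:c1,2]<95)&(g[r0:r1,c0:c1,0]<20)|(g[r0:r1,c0:c1,2]<40))*255
    for c in cv2.findContours(m,0,2)[0]:
        if cv2.contourArea(c)>60: r=cv2.minAreaRect(c); print(n,np.round(r[0],1),np.round(r[1],1),round(r[2],1),cv2.boxPoints(r).round(1).tolist())
# far top corners, both views
for a,b in (((299,103),(427,240)),((235,103),(410,205)),((300,288),(335,275))):
    m,e=meet(wray(w,W(*a)),ray(s,S(*b))); print('tri',w2c(m).round(4),round(e,4))
print('wall inner at .068',w2c(wonz(w,[W(104,325),W(602,325)],.064)).round(4),'knob top',w2c(wonz(w,W(359,495),.09)).round(4))
print('handle posts base',w2c(wonz(w,[W(90,160),W(617,162)],.068)).round(4))
o=s;print(w2c(onz(s,[S(47,247),S(163,448),S(568,290)],.068)).round(4))
E
```

```text
[[0.0964 0.0401 0.05  ]
 [0.0961 0.0179 0.05  ]
 [0.0294 0.0171 0.05  ]
 [0.0294 0.0407 0.05  ]] [0.0628 0.0289 0.05  ]
short [[ 0.083  -0.0175  0.05  ]
 [ 0.0834 -0.041   0.05  ]
 [ 0.0371 -0.0391  0.05  ]
 [ 0.037  -0.0153  0.05  ]] [ 0.0601 -0.0282  0.05  ]
w [294.6 159. ] [46.5 23.6] 88.1 [[282.1000061035156, 136.1999969482422], [305.6000061035156, 135.39999389648438], [307.20001220703125, 181.89999389648438], [283.6000061035156, 182.6999969482422]]
w [237.4 159. ] [22.6 68.4] 1.1 [[225.39999389648438, 193.0], [226.8000030517578, 124.5999984741211], [249.3000030517578, 125.0999984741211], [248.0, 193.39999389648438]]
s [278.2 227.4] [28.6 26.8] 63.4 [[259.79998779296875, 220.60000610351562], [283.79998779296875, 208.60000610351562], [296.6000061035156, 234.1999969482422], [272.6000061035156, 246.1999969482422]]
tri [0.1014 0.0181 0.0334] 0.0069
tri [0.0991 0.0407 0.0431] 0.002
tri [0.0336 0.0177 0.0318] 0.0027
wall inner at .068 [[ 0.0135  0.0764  0.064 ]
 [ 0.013  -0.0761  0.064 ]] knob top [[-0.0388  0.0009  0.09  ]]
handle posts base [[ 0.0669  0.0843  0.068 ]
 [ 0.0666 -0.0858  0.068 ]]
[[-0.1304  0.0881  0.068 ]
 [-0.132  -0.0828  0.068 ]
 [ 0.1358 -0.0842  0.068 ]]
```

```bash
python3 - <<'E'
from h import *
say(); plan(c2w([-.001,.0292,.131]),tool(35),8,.47)
E
```

```text
10.45 [0.6196 0.0403 0.175 ] caddy [-0.0455  0.0091  0.175 ] [179.32 -32.46 164.83] F [-0.06 -0.75 -0.3 ] open 0.452 0.0
[[0.47,0.017,-0.026,0.076,0.002,0.007,0.0],[0.47,0.017,-0.026,0.076,0.002,0.007,0.0],[0.47,0.017,-0.026,0.076,0.002,0.007,0.0],[0.47,0.016,-0.026,0.076,0.002,0.007,0.0],[0.47,0.016,-0.026,0.076,0.002,0.007,0.0],[0.47,0.015,-0.026,0.077,0.002,0.007,0.0],[0.47,0.015,-0.025,0.077,0.002,0.007,0.0],[0.47,0.014,-0.025,0.077,0.002,0.007,0.0]]
```

Emit:
carry_out([
  [0.47,0.017,-0.026,0.076,0.002,0.007,0],
  [0.47,0.017,-0.026,0.076,0.002,0.007,0],
  [0.47,0.017,-0.026,0.076,0.002,0.007,0],
  [0.47,0.016,-0.026,0.076,0.002,0.007,0],
  [0.47,0.016,-0.026,0.076,0.002,0.007,0],
  [0.47,0.015,-0.026,0.077,0.002,0.007,0],
  [0.47,0.015,-0.025,0.077,0.002,0.007,0],
  [0.47,0.014,-0.025,0.077,0.002,0.007,0],
  [0.47,0,0,0,0,0,0],
  [0.47,0,0,0,0,0,0],
  [0.47,0,0,0,0,0,0],
])

```text
time: 11.55
tool_pos: [0.5719, 0.0325, 0.1318]
tcp_rot: [-180.0, -34.9, 164.9]
contact_force: [0.3, -0.3, -0.2]
opening: 0.472
gripper_force: 0.0
```

```bash
python3 - <<'E'
from h import *
say(); w=snap('wrist','w4'); a=cv2.resize(w['img'][90:290,150:370,::-1],(660,600),interpolation=2);cv2.imwrite('pics/cw4.png',a)
plan(c2w([.056,.0292,.0495]),tool(35),8,.47)
E
```

```text
11.55 [0.5719 0.0325 0.1318] caddy [-0.0015  0.0291  0.1318] [-180.    -34.87  164.87] F [ 0.35 -0.35 -0.17] open 0.472 0.0
[[0.47,0.0,0.0,0.125,-0.0,0.0,0.0],[0.47,0.0,-0.0,0.125,-0.0,0.0,0.0],[0.47,0.0,-0.0,0.125,-0.0,0.0,0.0],[0.47,0.0,-0.0,0.125,-0.0,0.0,0.0],[0.47,0.0,-0.0,0.125,-0.0,0.0,0.0],[0.47,0.0,-0.0,0.125,-0.0,0.0,0.0],[0.47,0.0,-0.0,0.125,-0.0,0.0,0.0],[0.47,-0.0,-0.0,0.125,-0.0,0.0,0.0]]
```

View pics/cw4.png

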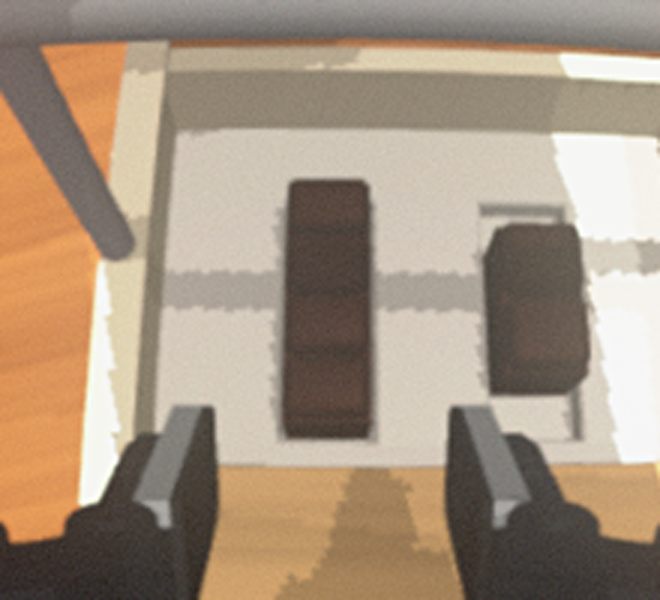

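The bar (crop columns 285–370) is centred between the pads at 216 and 448. Next I'll check its height from the two wrist views.

```bash
python3 - <<'E'
from h import *
w=load('w3');v=load('w4');W=lambda u,v:(150+(u-1)/3,90+(v-1)/3)
for a,b in (((235,103),(291,181)),((299,103),(367,181)),((300,288),(370,411)),((226,288),(285,411))):
    m,e=meet(wray(w,W(*a)),wray(v,W(*b))); print(w2c(m).round(4),round(e,4))
q=w2c(wonz(v,[W(291,181),W(367,181),W(370,411),W(285,411)],.05)); print(q.round(4),q.mean(0))
E
```

```text
[0.0978 0.0405 0.0471] 0.0005
[0.1028 0.0184 0.0374] 0.0007
[0.0349 0.0179 0.0311] 0.001
[0.0325 0.0417 0.0402] 0.0003
[[0.0961 0.0406 0.05  ]
 [0.0961 0.0192 0.05  ]
 [0.0306 0.0192 0.05  ]
 [0.0305 0.041  0.05  ]] [0.06333503 0.02999044 0.05      ]
```

Emit:
carry_out([
  [0.47,0,0,0.125,0,0,0],
  [0.47,0,0,0.125,0,0,0],
  [0.47,0,0,0.125,0,0,0],
  [0.47,0,0,0.125,0,0,0],
  [0.47,0,0,0,0,0,0],
  [0.47,0,0,0,0,0,0],
])

```text
time: 12.2
tool_pos: [0.5443, 0.0399, 0.0909]
tcp_rot: [-180.0, -34.9, 164.9]
contact_force: [0.2, 0.5, -1.5]
opening: 0.472
gripper_force: 0.0
```

```bash
python3 - <<'E'
from h import *
s=load('s3')
for z in (.04,.05):
    q=proj(s,c2w([[.098,.042,z],[.098,.018,z],[.028,.018,z],[.028,.042,z]])); print(z,((q-[200,175])*5+2).round(0).tolist())
say(); plan(c2w([.056,.0298,.0495]),tool(35),5,.47)
E
```

```text
0.04 [[408.0, 207.0], [427.0, 231.0], [329.0, 268.0], [311.0, 243.0]]
0.05 [[409.0, 196.0], [428.0, 220.0], [330.0, 257.0], [312.0, 232.0]]
12.2 [0.5443 0.0399 0.0909] caddy [0.0271 0.0292 0.0909] [-179.99  -34.9   164.87] F [ 0.19  0.55 -1.55] open 0.472 0.0
[[0.47,0.0,-0.001,0.101,-0.0,0.0,0.0],[0.47,0.0,-0.001,0.101,-0.0,0.0,0.0],[0.47,-0.0,-0.001,0.101,-0.0,0.0,0.0],[0.47,-0.0,-0.001,0.101,-0.0,0.0,0.0],[0.47,-0.0,-0.001,0.101,-0.0,0.0,0.0]]
```

Emit:
carry_out([
  [0.47,0,-0.001,0.101,0,0,0],
  [0.47,0,-0.001,0.101,0,0,0],
  [0.47,0,-0.001,0.101,0,0,0],
  [0.47,0,-0.001,0.101,0,0,0],
  [0.47,0,-0.001,0.101,0,0,0],
  [0.47,0,0,0,0,0,0],
  [0.47,0,0,0,0,0,0],
  [0.47,0,0,0,0,0,0],
])

```text
time: 13.0
tool_pos: [0.5162, 0.0469, 0.0493]
tcp_rot: [-180.0, -34.9, 164.9]
contact_force: [-0.1, -0.6, -0.1]
opening: 0.466
gripper_force: 0.0
```

```bash
python3 - <<'E'
from h import *
say(); print(arm.get_obs()['joints'].round(1))
E
```

```text
13.0 [0.5162 0.0469 0.0493] caddy [0.056  0.0299 0.0493] [-179.98  -34.89  164.86] F [-0.15 -0.64 -0.1 ] open 0.466 0.0
[-6.7 40.8  5.  88.8  4.8  6.9]
```

Descended without contact, so I'll close on the bar.

Emit:
carry_out([
  [0,0,0,0,0,0,0],
  [0,0,0,0,0,0,0],
  [0,0,0,0,0,0,0],
  [0,0,0,0,0,0,0],
  [0,0,0,0,0,0,0],
  [0,0,0,0,0,0,0],
])

```text
time: 13.6
tool_pos: [0.5164, 0.0468, 0.0494]
tcp_rot: [-180.0, -34.8, 164.9]
contact_force: [4.3, -0.9, 4.6]
opening: 0.263
gripper_force: 59.6
```

```bash
python3 - <<'E'
from h import *
say(); o,p,R=cur(); q=w2c(p)
a=c2w(q+[0,0,.038]); plan(a,tool(35,164.86),8,0); b=c2w(q+[-.07,0,.138]); plan(b,tool(35,164.86),8,0,(a,tool(35,164.86)))
E
```

```text
13.6 [0.5164 0.0468 0.0494] caddy [0.0558 0.0299 0.0494] [-179.99  -34.84  164.86] F [ 4.27 -0.93  4.59] open 0.263 59.57814574241638
[[0,0.027,-0.0,-0.039,-0.0,0.0,-0.0],[0,0.027,-0.0,-0.039,-0.0,0.0,-0.0],[0,0.027,-0.0,-0.039,-0.0,0.0,-0.0],[0,0.027,-0.0,-0.039,-0.0,0.0,-0.0],[0,0.027,-0.0,-0.039,-0.0,0.0,-0.0],[0,0.027,-0.0,-0.039,-0.0,0.0,-0.0],[0,0.027,-0.0,-0.039,-0.0,0.0,-0.0],[0,0.027,-0.0,-0.039,-0.0,0.0,-0.0]]
[[0,0.0,-0.0,-0.153,0.0,0.0,0.0],[0,0.0,-0.0,-0.153,0.0,0.0,0.0],[0,0.0,-0.0,-0.153,0.0,0.0,0.0],[0,0.0,-0.0,-0.153,0.0,0.0,0.0],[0,0.0,-0.0,-0.153,0.0,0.0,0.0],[0,0.0,-0.0,-0.153,0.0,0.0,0.0],[0,0.0,-0.0,-0.153,0.0,0.0,0.0],[0,0.0,-0.0,-0.153,0.0,0.0,0.0]]
```

Emit:
carry_out([
  [0,0.015,0,-0.02,0,0,0],
  [0,0.027,0,-0.039,0,0,0],
  [0,0.027,0,-0.039,0,0,0],
  [0,0.027,0,-0.039,0,0,0],
  [0,0.027,0,-0.039,0,0,0],
  [0,0.027,0,-0.039,0,0,0],
  [0,0.027,0,-0.039,0,0,0],
  [0,0.027,0,-0.039,0,0,0],
  [0,0.013,0,-0.019,0,0,0],
  [0,0,0,0,0,0,0],
])

```text
time: 14.6
tool_pos: [0.5162, 0.047, 0.0874]
tcp_rot: [-180.0, -34.9, 164.9]
contact_force: [0.5, -0.0, -1.1]
opening: 0.262
gripper_force: 58.7
```

```bash
python3 - <<'E'
from h import *
say()
E
```

```text
14.6 [0.5162 0.047  0.0874] caddy [0.0561 0.0298 0.0874] [-179.99  -34.88  164.87] F [ 0.45 -0.02 -1.1 ] open 0.262 58.7244576215744
```

Emit:
carry_out([
  [0,0,0,-0.1,0,0,0],
  [0,0,0,-0.15,0,0,0],
  [0,0,0,-0.15,0,0,0],
  [0,0,0,-0.15,0,0,0],
  [0,0,0,-0.15,0,0,0],
  [0,0,0,-0.15,0,0,0],
  [0,0,0,-0.15,0,0,0],
  [0,0,0,-0.15,0,0,0],
  [0,0,0,-0.1,0,0,0],
  [0,0,0,0,0,0,0],
  [0,0,0,0,0,0,0],
])

```text
time: 15.7
tool_pos: [0.5826, 0.0285, 0.187]
tcp_rot: [180.0, -34.8, 164.9]
contact_force: [-0.9, -0.8, -2.1]
opening: 0.264
gripper_force: 58.8
```

```bash
python3 - <<'E'
from h import *
say(); R=tool(34.85,164.87); o,p,_=cur()
# board centre; bar centre is +7 mm tool side along caddy x
bc=np.array([.503,-.1955,0]); off=c2w([.0070,0,0])-C0
b=bc-off; print(b)
a=np.array([p[0],p[1],.25]); plan(a,R,2,0,(p,R)); 
c=np.array([b[0],b[1],.25]); plan(c,R,10,0,(a,R)); plan(np.array([b[0],b[1],.075]),R,7,0,(c,R))
E
```

```text
15.7 [0.5826 0.0285 0.187 ] caddy [-0.0129  0.0302  0.187 ] [179.98 -34.78 164.85] F [-0.87 -0.77 -2.13] open 0.264 58.794522285461426
[ 0.50975512 -0.19733532  0.        ]
[[0,0.18,0.0,-0.259,0.0,0.0,0.0],[0,0.18,0.0,-0.259,0.0,0.0,0.0]]
[[0,0.009,-0.237,0.006,0.0,0.0,0.0],[0,0.009,-0.237,0.006,0.0,0.0,0.0],[0,0.009,-0.237,0.006,0.0,0.0,0.0],[0,0.009,-0.237,0.006,0.0,0.0,0.0],[0,0.009,-0.237,0.006,0.0,0.0,0.0],[0,0.009,-0.237,0.006,0.0,0.0,0.0],[0,0.009,-0.237,0.006,0.0,0.0,0.0],[0,0.009,-0.237,0.006,0.0,0.0,0.0],[0,0.009,-0.237,0.006,0.0,0.0,0.0],[0,0.009,-0.237,0.006,0.0,0.0,0.0]]
[[0,-0.143,-0.0,0.205,0.0,0.0,0.0],[0,-0.143,-0.0,0.205,0.0,0.0,0.0],[0,-0.143,-0.0,0.205,0.0,0.0,0.0],[0,-0.143,-0.0,0.205,0.0,0.0,0.0],[0,-0.143,-0.0,0.205,0.0,0.0,0.0],[0,-0.143,-0.0,0.205,0.0,0.0,0.0],[0,-0.143,-0.0,0.205,0.0,0.0,0.0]]
```

Emit:
carry_out([
  [0,0.12,0,-0.173,0,0,0],
  [0,0.12,0,-0.173,0,0,0],
  [0,0.12,0,-0.173,0,0,0],
  [0,0.009,-0.1,0.006,0,0,0],
  [0,0.009,-0.237,0.006,0,0,0],
  [0,0.009,-0.237,0.006,0,0,0],
  [0,0.009,-0.237,0.006,0,0,0],
  [0,0.009,-0.237,0.006,0,0,0],
  [0,0.009,-0.237,0.006,0,0,0],
  [0,0.009,-0.237,0.006,0,0,0],
  [0,0.009,-0.237,0.006,0,0,0],
  [0,0.009,-0.237,0.006,0,0,0],
])

```text
time: 16.9
tool_pos: [0.4975, -0.1613, 0.2229]
tcp_rot: [179.6, -32.7, 164.8]
contact_force: [0.2, -0.3, -1.3]
opening: 0.266
gripper_force: 58.8
```

Emit:
carry_out([
  [0,0.009,-0.237,0.006,0,0,0],
  [0,0.009,-0.137,0.006,0,0,0],
  [0,0,0,0,0,0,0],
  [0,-0.08,0,0.115,0,0,0],
  [0,-0.143,0,0.205,0,0,0],
  [0,-0.143,0,0.205,0,0,0],
  [0,-0.143,0,0.205,0,0,0],
  [0,-0.143,0,0.205,0,0,0],
  [0,-0.08,0,0.115,0,0,0],
  [0,0,0,0,0,0,0],
  [0,0,0,0,0,0,0],
  [0,0,0,0,0,0,0],
])

```text
time: 18.1
tool_pos: [0.4918, -0.196, 0.0957]
tcp_rot: [179.6, -32.6, 164.9]
contact_force: [0.1, -0.6, -0.3]
opening: 0.266
gripper_force: 58.9
```

```bash
python3 - <<'E'
from h import *
say(); o,p,_=cur(); R=tool(34.85,164.87); plan(np.array([.5085,-.1985,p[2]-.02]),R,4,0)
w=snap('wrist','w5'); s=snap('scene','s5'); a=np.hstack([w['img'][60:320,:400],s['img'][100:360,100:400]])[:,:,::-1]; cv2.imwrite('pics/c5.png',a)
E
```

```text
18.1 [ 0.4918 -0.196   0.0957] caddy [0.0159 0.2706 0.0957] [179.61 -32.6  164.85] F [ 0.08 -0.57 -0.3 ] open 0.266 58.86376976966858
[[0,-0.062,0.005,0.02,0.002,0.013,-0.0],[0,-0.063,0.005,0.019,0.002,0.013,-0.0],[0,-0.063,0.005,0.018,0.002,0.013,-0.0],[0,-0.063,0.005,0.018,0.002,0.013,-0.0]]
```

View pics/c5.png

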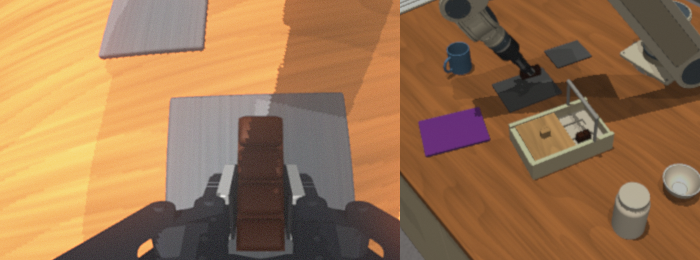

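Emit:
carry_out([
  [0,-0.062,0.005,0.02,0.002,0.013,0],
  [0,-0.063,0.005,0.019,0.002,0.013,0],
  [0,-0.063,0.005,0.018,0.002,0.013,0],
  [0,-0.063,0.005,0.018,0.002,0.013,0],
  [0,0,0,0,0,0,0],
  [0,0,0,0,0,0,0],
])

```text
time: 18.8
tool_pos: [0.508, -0.1983, 0.0739]
tcp_rot: [179.9, -35.1, 164.9]
contact_force: [0.7, -0.5, -1.6]
opening: 0.265
gripper_force: 58.9
```

```bash
python3 - <<'E'
from h import *
say(); o,p,_=cur(); R=tool(34.86,164.87); plan(np.array([.5085,-.1985,.050]),R,6,0)
E
```

```text
18.8 [ 0.508  -0.1983  0.0739] caddy [-0.0004  0.2686  0.0739] [179.92 -35.1  164.88] F [ 0.71 -0.5  -1.64] open 0.265 58.86344254016876
[[0,-0.024,-0.0,0.032,0.0,-0.001,0.0],[0,-0.024,-0.0,0.032,0.0,-0.001,0.0],[0,-0.023,-0.0,0.032,0.0,-0.001,0.0],[0,-0.023,-0.0,0.032,0.0,-0.001,0.0],[0,-0.023,-0.0,0.032,0.0,-0.001,0.0],[0,-0.023,-0.0,0.032,0.0,-0.001,0.0]]
```

Emit:
carry_out([
  [0,-0.023,0,0.032,0,-0.001,0],
  [0,-0.023,0,0.032,0,-0.001,0],
  [0,-0.023,0,0.032,0,-0.001,0],
  [0,-0.023,0,0.032,0,-0.001,0],
  [0,-0.023,0,0.032,0,-0.001,0],
  [0,-0.023,0,0.032,0,-0.001,0],
  [0,0,0,0,0,0,0],
  [0,0,0,0,0,0,0],
  [0,-0.009,0,0.012,0,0,0],
  [0,0,0,0,0,0,0],
])

```text
time: 19.8
tool_pos: [0.5084, -0.1984, 0.0492]
tcp_rot: [179.9, -34.8, 164.9]
contact_force: [-0.9, -0.4, -1.1]
opening: 0.26
gripper_force: 58.9
```

Emit:
carry_out([
  [0,-0.006,0,0.008,0,0,0],
  [0,0,0,0,0,0,0],
])

```text
time: 20.0
tool_pos: [0.5084, -0.1984, 0.0482]
tcp_rot: [179.9, -34.8, 164.9]
contact_force: [0.8, -0.7, -0.4]
opening: 0.267
gripper_force: 58.9
```

Emit:
carry_out([
  [0,-0.006,0,0.008,0,0,0],
  [0,0,0,0,0,0,0],
])

```text
time: 20.2
tool_pos: [0.5084, -0.1984, 0.0472]
tcp_rot: [179.9, -34.8, 164.9]
contact_force: [0.4, 0.8, 0.3]
opening: 0.268
gripper_force: 58.9
```

Emit:
carry_out([
  [0,-0.006,0,0.008,0,0,0],
  [0,0,0,0,0,0,0],
])

```text
time: 20.4
tool_pos: [0.5085, -0.1984, 0.0461]
tcp_rot: [179.9, -34.8, 164.9]
contact_force: [-0.4, 0.1, -1.3]
opening: 0.266
gripper_force: 58.9
```

Emit:
carry_out([
  [0,-0.004,0,0.006,0,0,0],
  [0,0,0,0,0,0,0],
])

```text
time: 20.6
tool_pos: [0.5085, -0.1985, 0.0455]
tcp_rot: [179.9, -34.8, 164.9]
contact_force: [-0.3, 0.5, -1.6]
opening: 0.265
gripper_force: 59.0
```

Emit:
carry_out([
  [0,-0.004,0,0.006,0,0,0],
  [0,0,0,0,0,0,0],
])

```text
time: 20.8
tool_pos: [0.5086, -0.1985, 0.0454]
tcp_rot: [179.9, -34.7, 164.9]
contact_force: [0.6, 0.5, 5.0]
opening: 0.265
gripper_force: 59.5
```

Emit:
carry_out([
  [0,-0.003,0,0.004,0,0,0],
  [0,0,0,0,0,0,0],
])

```text
time: 21.0
tool_pos: [0.5086, -0.1985, 0.0454]
tcp_rot: [179.9, -34.7, 164.9]
contact_force: [0.6, 0.3, 9.5]
opening: 0.266
gripper_force: 60.0
```

Contact came at the predicted height. I'll ease the load, release the bar and back off along the tool axis.

Emit:
carry_out([
  [0,0.003,0,-0.005,0,0,0],
  [0,0,0,0,0,0,0],
  [0.3,0,0,0,0,0,0],
  [0.36,0,0,0,0,0,0],
  [0.42,0,0,0,0,0,0],
  [0.45,0,0,0,0,0,0],
  [0.45,0,0,-0.03,0,0,0],
  [0.45,0,0,-0.1,0,0,0],
  [0.45,0,0,-0.2,0,0,0],
  [0.45,0,0,-0.2,0,0,0],
  [0.45,0,0,-0.2,0,0,0],
  [0.45,0,0,0,0,0,0],
])

```text
time: 22.2
tool_pos: [0.5504, -0.21, 0.1068]
tcp_rot: [180.0, -34.5, 164.8]
contact_force: [0.4, -0.1, -1.2]
opening: 0.449
gripper_force: 0.0
```

```bash
python3 - <<'E'
from h import *
say(); w=snap('wrist','w6'); s=snap('scene','s6');t=snap('top','t6'); a=np.hstack([w['img'][60:320,:400],s['img'][100:360,100:400]])[:,:,::-1]; cv2.imwrite('pics/c6.png',a)
o,p,_=cur(); R=tool(38); a=c2w([-.12,.03,.25]); plan(a,R,12,.45); b=c2w([-.105,.001,.150]);plan(b,R,6,.45,(a,R))
E
```

```text
22.2 [ 0.5504 -0.21    0.1068] caddy [-0.0443  0.2688  0.1068] [179.99 -34.53 164.84] F [ 0.4  -0.1  -1.19] open 0.449 0.0
[[0.45,0.016,0.199,-0.137,0.0,0.006,0.0],[0.45,0.017,0.199,-0.137,0.0,0.006,0.0],[0.45,0.017,0.199,-0.136,0.0,0.006,0.0],[0.45,0.018,0.199,-0.136,0.0,0.006,0.0],[0.45,0.018,0.199,-0.136,0.0,0.006,0.0],[0.45,0.019,0.199,-0.136,0.0,0.006,0.0],[0.45,0.02,0.199,-0.136,0.0,0.006,0.0],[0.45,0.02,0.199,-0.136,0.0,0.006,0.0],[0.45,0.021,0.199,-0.136,0.0,0.006,0.0],[0.45,0.022,0.199,-0.136,0.0,0.006,0.0],[0.45,0.022,0.199,-0.136,0.0,0.006,0.0],[0.45,0.023,0.199,-0.136,0.0,0.006,0.0]]
[[0.45,-0.083,0.048,0.147,0.0,0.0,0.0],[0.45,-0.083,0.048,0.147,0.0,0.0,0.0],[0.45,-0.083,0.048,0.147,0.0,0.0,0.0],[0.45,-0.083,0.048,0.147,0.0,0.0,0.0],[0.45,-0.083,0.048,0.147,0.0,0.0,0.0],[0.45,-0.083,0.048,0.147,0.0,0.0,0.0]]
```

View pics/c6.png

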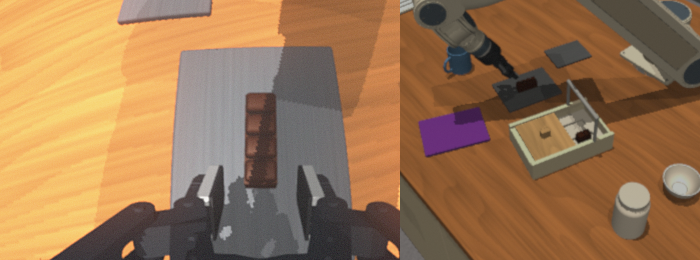

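Picture: the bar lies flat near the middle of the board, clear of the fingers. Next I'll return to the knob.

Emit:
carry_out([
  [0.45,0.01,0,-0.2,0,0.006,0],
  [0.45,0.03,0.1,-0.2,0,0.006,0],
  [0.45,0.018,0.19,-0.13,0,0.006,0],
  [0.45,0.018,0.2,-0.13,0,0.006,0],
  [0.45,0.018,0.2,-0.13,0,0.006,0],
  [0.45,0.018,0.2,-0.13,0,0.006,0],
  [0.45,0.018,0.2,-0.13,0,0.006,0],
  [0.45,0.018,0.2,-0.13,0,0.006,0],
  [0.45,0.018,0.2,-0.13,0,0.006,0],
  [0.45,0.018,0.2,-0.13,0,0.006,0],
  [0.45,0.018,0.2,-0.13,0,0.006,0],
  [0.45,0.018,0.2,-0.13,0,0.006,0],
])

```text
time: 23.55
tool_pos: [0.6086, -0.0144, 0.1878]
tcp_rot: [179.7, -31.8, 164.9]
contact_force: [0.8, -0.1, 0.1]
opening: 0.451
gripper_force: 0.0
```

Emit:
carry_out([
  [0.45,0,0.2,0,0,0.006,0],
  [0.45,0,0.2,0,0,0,0],
  [0.45,0,0.1,0,0,0,0],
  [0.45,0,0,0,0,0,0],
  [0.45,0,0,0,0,0,0],
  [0.45,0,0,0,0,0,0],
])

```text
time: 24.15
tool_pos: [0.6175, 0.0317, 0.1833]
tcp_rot: [179.7, -31.7, 164.8]
contact_force: [0.3, 0.1, -0.9]
opening: 0.449
gripper_force: 0.0
```

```bash
python3 - <<'E'
from h import *
say(); R=tool(40);plan(c2w([-.1055,.0012,.150]),R,8,.45)
E
```

```text
24.15 [0.6175 0.0317 0.1833] caddy [-0.0457  0.0179  0.1833] [179.68 -31.7  164.81] F [ 0.29  0.12 -0.89] open 0.449 0.0
[[0.45,-0.085,0.021,-0.004,0.001,0.023,0.0],[0.45,-0.085,0.021,-0.005,0.001,0.023,0.0],[0.45,-0.085,0.021,-0.007,0.001,0.023,0.0],[0.45,-0.085,0.021,-0.008,0.001,0.023,0.0],[0.45,-0.085,0.021,-0.01,0.001,0.023,0.0],[0.45,-0.085,0.021,-0.012,0.001,0.023,0.0],[0.45,-0.085,0.021,-0.013,0.001,0.023,0.0],[0.45,-0.084,0.021,-0.015,0.001,0.023,0.0]]
```

```bash
python3 - <<'E'
from h import *
print(arm.get_obs()['joints'].round(1)); R=tool(40);plan(c2w([-.0541,.0012,.125]),R,8,.45)
E
```

```text
[ -6.9  44.4  34.7 111.6   4.6   7. ]
[[0.45,-0.047,0.021,0.057,0.001,0.023,0.0],[0.45,-0.048,0.021,0.056,0.001,0.023,0.0],[0.45,-0.049,0.021,0.055,0.001,0.023,0.0],[0.45,-0.05,0.021,0.054,0.001,0.023,0.0],[0.45,-0.051,0.021,0.053,0.001,0.023,0.0],[0.45,-0.052,0.021,0.052,0.001,0.023,0.0],[0.45,-0.053,0.021,0.051,0.001,0.023,0.0],[0.45,-0.054,0.021,0.05,0.001,0.023,0.0]]
```

Emit:
carry_out([
  [0.45,-0.045,0.021,0.065,0,0,0],
  [0.45,-0.045,0.021,0.065,0,0,0],
  [0.45,-0.045,0.021,0.065,0,0.01,0],
  [0.45,-0.045,0.021,0.065,0,0.02,0],
  [0.45,-0.045,0.021,0.06,0,0.025,0],
  [0.45,-0.045,0.021,0.055,0,0.025,0],
  [0.45,-0.045,0.021,0.05,0,0.025,0],
  [0.45,-0.045,0.021,0.05,0,0.025,0],
  [0.45,0,0,0,0,0,0],
  [0.45,0,0,0,0,0,0],
  [0.45,0,0,0,0,0,0],
])

```text
time: 25.25
tool_pos: [0.6232, 0.048, 0.1222]
tcp_rot: [179.6, -37.3, 164.9]
contact_force: [0.2, -0.4, 0.4]
opening: 0.451
gripper_force: 0.0
```

```bash
python3 - <<'E'
from h import *
say();print(arm.get_obs()['joints'].round(1)); R=tool(40);plan(c2w([-.0541,.0012,.0875]),R,6,.45); snap('wrist','w7')
w=load('w7'); cv2.imwrite('pics/cw7.png',cv2.resize(w['img'][90:290,150:370,::-1],(660,600),interpolation=2))
E
```

```text
25.25 [0.6232 0.048  0.1222] caddy [-0.0469  0.0007  0.1222] [179.58 -37.26 164.91] F [ 0.22 -0.38  0.44] open 0.451 0.0
[ -5.9  50.3  35.1 111.6   5.9   7.3]
[[0.45,-0.045,-0.001,0.039,0.001,0.01,0.0],[0.45,-0.045,-0.001,0.038,0.001,0.01,0.0],[0.45,-0.045,-0.001,0.038,0.001,0.01,0.0],[0.45,-0.045,-0.001,0.038,0.001,0.01,0.0],[0.45,-0.046,-0.001,0.037,0.001,0.01,0.0],[0.45,-0.046,-0.001,0.037,0.001,0.01,0.0]]
```

Emit:
carry_out([
  [0.45,-0.043,-0.001,0.039,0,0,0],
  [0.45,-0.043,-0.001,0.039,0,0,0],
  [0.45,-0.043,-0.001,0.039,0.003,0.005,0],
  [0.45,-0.043,-0.001,0.039,0.003,0.015,0],
  [0.45,-0.043,-0.001,0.036,0,0.02,0],
  [0.45,-0.04,-0.001,0.03,0,0.02,0],
  [0.45,0,0,0,0,0,0],
  [0.45,0,0,0,0,0,0],
  [0.45,0,0,0,0,0,0],
])

```text
time: 26.2
tool_pos: [0.6275, 0.0459, 0.0873]
tcp_rot: [179.8, -39.8, 164.9]
contact_force: [1.1, 0.6, -0.5]
opening: 0.454
gripper_force: 0.0
```

```bash
python3 - <<'E'
from h import *
say();print(arm.get_obs()['joints'].round(1)); R=tool(40);plan(c2w([-.0541,.0012,.0875]),R,3,.45)
E
```

```text
26.2 [0.6275 0.0459 0.0873] caddy [-0.0516  0.0016  0.0873] [179.81 -39.83 164.91] F [ 1.09  0.64 -0.53] open 0.454 0.0
[ -6.1  53.8  35.9 111.6   5.9   6.9]
[[0.45,-0.006,0.001,-0.006,0.001,0.001,0.001],[0.45,-0.006,0.001,-0.006,0.001,0.001,0.001],[0.45,-0.006,0.001,-0.006,0.001,0.001,0.001]]
```

Emit:
carry_out([
  [0,0,0,0,0,0,0],
  [0,0,0,0,0,0,0],
  [0,0,0,0,0,0,0],
  [0,0,0,0,0,0,0],
  [0,0,0,0,0,0,0],
  [0,0,0,0,0,0,0],
])

```text
time: 26.8
tool_pos: [0.6276, 0.0461, 0.0876]
tcp_rot: [179.8, -39.8, 164.9]
contact_force: [2.7, 0.5, 5.4]
opening: 0.199
gripper_force: 59.7
```

Emit:
carry_out([
  [0,-0.005,0,0.006,0,0,0],
  [0,0,0,0,0,0,0],
  [0,0,0,0,0,0,0],
])

```text
time: 27.1
tool_pos: [0.6276, 0.0461, 0.0876]
tcp_rot: [179.8, -39.8, 164.9]
contact_force: [3.9, 0.9, 10.8]
opening: 0.191
gripper_force: 60.4
```

Emit:
carry_out([
  [0,-0.006,0,0.008,0,0,0],
  [0,0,0,0,0,0,0],
  [0,0,0,0,0,0,0],
])

```text
time: 27.4
tool_pos: [0.6276, 0.0461, 0.0875]
tcp_rot: [179.8, -39.7, 164.9]
contact_force: [5.0, 0.2, 17.2]
opening: 0.2
gripper_force: 61.1
```

Emit:
carry_out([
  [0,0.008,0,0.006,0,0,0],
  [0,0.015,0,0.013,0,0,0],
  [0,0.015,0,0.013,0,0,0],
])

```text
time: 27.7
tool_pos: [0.6236, 0.0471, 0.0876]
tcp_rot: [179.7, -39.6, 164.9]
contact_force: [9.5, -0.8, 17.5]
opening: 0.198
gripper_force: 61.8
```

```bash
python3 -c "
from h import *
say()"
```

```text
27.7 [0.6236 0.0471 0.0876] caddy [-0.0476  0.0014  0.0876] [179.73 -39.58 164.92] F [ 9.51 -0.83 17.51] open 0.198 61.79641127586365
```

Emit:
carry_out([
  [0,0.031,0.001,0.026,0,0,0],
  [0,0.031,0,0.026,0,0,0],
  [0,0.031,0.001,0.026,0,0,0],
  [0,0.031,0,0.026,0,0,0],
  [0,0.031,0.001,0.026,0,0,0],
])

```text
time: 28.2
tool_pos: [0.6041, 0.0526, 0.0875]
tcp_rot: [179.7, -39.6, 164.9]
contact_force: [10.8, -2.0, 18.2]
opening: 0.198
gripper_force: 61.9
```

```bash
python3 -c "
from h import *
say()"
```

```text
28.2 [0.6041 0.0526 0.0875] caddy [-0.0273  0.0013  0.0875] [179.75 -39.58 164.92] F [10.77 -2.   18.17] open 0.198 61.87722086906433
```

Steady at about 11 N of slide force and 18 N of press. Continuing.

Emit:
carry_out([
  [0,0.038,0.001,0.032,0,0,0],
  [0,0.038,0.001,0.032,0,0,0],
  [0,0.038,0.001,0.032,0,0,0],
  [0,0.038,0.001,0.032,0,0,0],
  [0,0.038,0.001,0.032,0,0,0],
  [0,0.038,0.001,0.032,0,0,0],
  [0,0.038,0.001,0.032,0,0,0],
])

```text
time: 28.9
tool_pos: [0.5707, 0.0619, 0.0875]
tcp_rot: [179.8, -39.6, 164.9]
contact_force: [10.1, -4.5, 20.7]
opening: 0.195
gripper_force: 62.1
```

```bash
python3 -c "
from h import *
say()"
```

```text
28.9 [0.5707 0.0619 0.0875] caddy [0.0074 0.001  0.0875] [179.8  -39.58 164.89] F [10.08 -4.46 20.68] open 0.195 62.1390438079834
```

Emit:
carry_out([
  [0,0.038,0,0.031,0,0,0],
  [0,0.038,0.001,0.032,0,0,0],
  [0,0.038,0,0.031,0,0,0],
  [0,0.038,0.001,0.032,0,0,0],
  [0,0.038,0,0.032,0,0,0],
  [0,0.038,0.001,0.032,0,0,0],
  [0,0.038,0,0.032,0,0,0],
  [0,0.031,0,0.026,0,0,0],
])

```text
time: 29.7
tool_pos: [0.5334, 0.0723, 0.0875]
tcp_rot: [179.8, -39.6, 164.9]
contact_force: [9.7, -5.4, 21.5]
opening: 0.197
gripper_force: 62.3
```

```bash
python3 -c "
from h import *
say()"
```

```text
29.7 [0.5334 0.0723 0.0875] caddy [0.0461 0.0008 0.0875] [179.81 -39.6  164.89] F [ 9.67 -5.4  21.52] open 0.197 62.25351333618164
```

Emit:
carry_out([
  [0,0.031,0,0.026,0,0,0],
  [0,0.031,0,0.026,0,0,0],
  [0,0.031,0,0.026,0,0,0],
  [0,0.023,0,0.019,0,0,0],
])

```text
time: 30.1
tool_pos: [0.5189, 0.0763, 0.0875]
tcp_rot: [179.8, -39.6, 164.9]
contact_force: [9.3, -5.7, 23.3]
opening: 0.195
gripper_force: 62.3
```

```bash
python3 -c "
from h import *
say()"
```

```text
30.1 [0.5189 0.0763 0.0875] caddy [0.0611 0.0007 0.0875] [179.81 -39.6  164.89] F [ 9.26 -5.72 23.32] open 0.195 62.269699573516846
```

Emit:
carry_out([
  [0,0.015,0,0.013,0,0,0],
  [0,0.012,0,0.01,0,0,0],
])

```text
time: 30.3
tool_pos: [0.5156, 0.0773, 0.0875]
tcp_rot: [179.8, -39.6, 164.9]
contact_force: [8.9, -4.7, 23.7]
opening: 0.194
gripper_force: 62.3
```

Emit:
carry_out([
  [0,0.008,0,0.006,0,0,0],
  [0,0,0,0,0,0,0],
])

```text
time: 30.5
tool_pos: [0.5145, 0.0775, 0.0875]
tcp_rot: [179.8, -39.6, 164.9]
contact_force: [9.0, -3.6, 23.2]
opening: 0.199
gripper_force: 62.3
```

```bash
python3 -c "
from h import *
say()"
```

```text
30.5 [0.5145 0.0775 0.0875] caddy [0.0657 0.0007 0.0875] [179.81 -39.61 164.89] F [ 8.97 -3.64 23.25] open 0.199 62.25769400596619
```

Near home, so I'll nudge on until the stop is felt.

Emit:
carry_out([
  [0,0.008,0,0.006,0,0,0],
  [0,0,0,0,0,0,0],
])

```text
time: 30.7
tool_pos: [0.5137, 0.0778, 0.0875]
tcp_rot: [179.8, -39.6, 164.9]
contact_force: [9.4, -5.1, 23.4]
opening: 0.197
gripper_force: 62.2
```

Emit:
carry_out([
  [0,0.006,0,0.005,0,0,0],
  [0,0,0,0,0,0,0],
])

```text
time: 30.9
tool_pos: [0.513, 0.078, 0.0875]
tcp_rot: [179.8, -39.6, 164.9]
contact_force: [9.9, -4.5, 23.4]
opening: 0.192
gripper_force: 62.4
```

Emit:
carry_out([
  [0,0.006,0,0.005,0,0,0],
  [0,0,0,0,0,0,0],
])

```text
time: 31.1
tool_pos: [0.513, 0.078, 0.0875]
tcp_rot: [179.8, -39.5, 164.9]
contact_force: [13.8, -6.0, 23.5]
opening: 0.197
gripper_force: 62.7
```

Emit:
carry_out([
  [0,0.006,0,0.005,0,0,0],
  [0,0,0,0,0,0,0],
])

```text
time: 31.3
tool_pos: [0.513, 0.078, 0.0875]
tcp_rot: [179.8, -39.4, 164.9]
contact_force: [17.7, -7.2, 24.7]
opening: 0.19
gripper_force: 63.1
```

```bash
python3 -c "
from h import *
say()"
```

```text
31.3 [0.513  0.078  0.0875] caddy [0.0673 0.0007 0.0875] [179.77 -39.38 164.9 ] F [17.66 -7.2  24.71] open 0.19 63.05179238319397
```

Emit:
carry_out([
  [0,-0.013,0,-0.011,0,0,0],
  [0,0.008,0,-0.01,0,0,0],
  [0,0,0,0,0,0,0],
  [0,0,0,0,0,0,0],
])

```text
time: 31.7
tool_pos: [0.513, 0.078, 0.0875]
tcp_rot: [179.8, -39.7, 164.9]
contact_force: [7.3, -4.2, 12.4]
opening: 0.197
gripper_force: 61.1
```

Emit:
carry_out([
  [0,0.0,0,-0.012,0,0,0],
  [0,0,0,0,0,0,0],
  [0.3,0,0,0,0,0,0],
  [0.4,0,0,0,0,0,0],
  [0.45,0,0,0,0,0,0],
  [0.45,0,0,0,0,0,0],
])

```text
time: 32.3
tool_pos: [0.5125, 0.0786, 0.0871]
tcp_rot: [179.8, -39.9, 164.9]
contact_force: [0.2, -0.4, -0.8]
opening: 0.451
gripper_force: 0.0
```

Emit:
carry_out([
  [0.45,0,0,-0.05,0,0,0],
  [0.45,0,0,-0.1,0,0,0],
  [0.45,0,0,-0.15,0,0,0],
  [0.45,0,0,-0.15,0,0,0],
  [0.45,0,0,-0.15,0,0,0],
  [0.45,0,0,-0.15,0,0,0],
  [0.45,0,0,-0.15,0,0,0],
  [0.45,0,0,0,0,0,0],
  [0.45,0,0,0,0,0,0],
])

```text
time: 33.2
tool_pos: [0.568, 0.0631, 0.1566]
tcp_rot: [179.8, -39.9, 164.9]
contact_force: [-0.2, -0.3, 0.4]
opening: 0.448
gripper_force: 0.0
```

```bash
python3 - <<'E'
from h import *
say(); w=snap('wrist','w9'); t=snap('top','t9'); s=snap('scene','s9')
def corners(d,f,*a): return f
# cover far edge: white deck / wood boundary along caddy x at y lines, wrist view, before (w1) and now
for n in ('w1','w9'):
    d=load(n)
    g=cv2.cvtColor(d['img'],cv2.COLOR_RGB2HSV)
    for y in (-.03,.0,.03):
        xs=np.arange(-.04,.05,.0005); X=c2w(np.c_[xs,0*xs+y,0*xs+.060])
        V=d['view'];r=cv2.fisheye.projectPoints(X.reshape(-1,1,3),cv2.Rodrigues(V[:3,:3])[0],V[:3,3],d['camera_matrix'],np.zeros(4))[0].reshape(-1,2)
        sat=cv2.remap(g[...,1],r[:,0].astype(np.float32),r[:,1].astype(np.float32),1)
        v=sat.astype(float); e=np.argmax(np.convolve(v,np.r_[np.ones(6),-np.ones(6)],'valid'))+5
        print(n,y,xs[e].round(4),v[e-5:e+7:3])
# caddy shift: image registration scene before/after around the far deck corner and +y wall
a=load('s0')['img'][235:275,215:262].mean(2).astype(np.float32);b=s['img'][235:275,215:262].mean(2).astype(np.float32)
print('shift px',cv2.phaseCorrelate(a,b,cv2.createHanningWindow(a.shape[::-1],cv2.CV_32F)))
E
```

```text
33.2 [0.568  0.0631 0.1566] caddy [0.0103 0.0006 0.1566] [179.83 -39.92 164.89] F [-0.16 -0.35  0.43] open 0.448 0.0Traceback (most recent call last):
  File "<stdin>", line 12, in <module>
    return multiarray.correlate(a, v[::-1], mode)
           ~~~~~~~~~~~~~~~~~~~~^^^^^^^^^^^^^^^^^^
ValueError: object too deep for desired array
```

Emit:
carry_out([
  [0.45,0,0,-0.15,0,-0.05,0],
  [0.45,0.05,0,-0.15,0,-0.1,0],
  [0.45,0.1,0,-0.15,0,-0.1,0],
  [0.45,0.1,0,-0.15,0,-0.1,0],
  [0.45,0.1,0,-0.15,0,-0.1,0],
  [0.45,0,0,0,0,0,0],
  [0.45,0,0,0,0,0,0],
])

```text
time: 34.05
tool_pos: [0.5777, 0.0605, 0.2382]
tcp_rot: [179.8, -19.5, 164.9]
contact_force: [-0.5, -0.9, -0.3]
opening: 0.445
gripper_force: 0.0
```

```bash
cat > chk.py <<'E'
from h import *
say(); snap('wrist','w9'); s=snap('scene','s9')
def wp(d,X):
    V=d['view'];return cv2.fisheye.projectPoints(X.reshape(-1,1,3),cv2.Rodrigues(V[:3,:3])[0],V[:3,3],d['camera_matrix'],np.zeros(4))[0].reshape(-1,2)
for n,pj in (('w1',wp),('w9',wp),('s0',proj),('s9',proj)):
    d=load(n); g=cv2.cvtColor(d['img'],cv2.COLOR_RGB2HSV)
    for y in (-.05,-.02,.02,.05):
        xs=np.arange(-.04,.05,.0005); r=pj(d,c2w(np.c_[xs,0*xs+y,0*xs+.061])).astype(np.float32)
        v=cv2.remap(g[...,1],r[:,:1],r[:,1:],1).ravel().astype(float)
        e=np.argmax(np.convolve(v,np.r_[np.ones(6),-np.ones(6)],'valid'))+5
        print(n,y,xs[e].round(4),v[e-5:e+7:4])
b=s['img'];a=load('s0')['img']; sl=np.s_[205:290,205:262]
f=lambda x:x[sl].mean(2).astype(np.float32)
print('shift px',cv2.phaseCorrelate(f(a),f(b),cv2.createHanningWindow((57,85),cv2.CV_32F)))
E
python3 chk.py
```

```text
34.05 [0.5777 0.0605 0.2382] caddy [2.000e-04 6.000e-04 2.382e-01] [179.82 -19.47 164.87] F [-0.49 -0.87 -0.32] open 0.445 0.0
w1 -0.05 0.0335 [ 32.  54. 100.]
w1 -0.02 -0.0025 [ 38.  46. 112.]
w1 0.02 -0.002 [ 53.  66. 107.]
w1 0.05 0.0435 [ 65.  72. 114.]
w9 -0.05 0.005 [ 24.  36. 104.]
w9 -0.02 -0.0005 [ 34.  41. 102.]
w9 0.02 0.0 [50. 60. 94.]
w9 0.05 0.0045 [35. 41. 96.]
s0 -0.05 -0.002 [ 58.  76. 109.]
s0 -0.02 -0.002 [ 54.  75. 102.]
s0 0.02 -0.0015 [ 56.  78. 105.]
s0 0.05 -0.0015 [ 60.  76. 106.]
s9 -0.05 0.001 [ 78.  92. 110.]
s9 -0.02 0.001 [ 77.  92. 112.]
s9 0.02 0.001 [ 78.  92. 109.]
s9 0.05 0.0015 [ 77.  91. 112.]
shift px ((-0.1536675288383691, -0.05544930411581106), 0.503933610562925)
```

The cover edge sits at least as far home as it did at the start, the stop was felt, and the arm is clear. Handing in.

```bash
python3 -c "
from h import *
print(arm.close_job())"
```

```text
the job is handed in; nothing more can be done
None
```

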